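# Gauge a brass bar and set the hold-down thumbscrew

### The arm

A 7-joint arm with a two-finger parallel gripper is mounted at the origin on a cart in front of the work surface, level with it; the furniture and walls round the work are solid. World frame = base frame: x ahead of the robot, y to its left, z up, the work surface at z = 0. Lengths are in m, angles in degrees, forces in N, time in s.
With the tool pointing down it reaches from about 0.425 to 0.875 m from the base axis. Payload 4.7 kg.
Tool frame: the origin (TCP) lies midway between the tips of the shut fingers; the grasp point (between the pads) lies 19 mm behind it; y points along the fingers, x is the direction in which the jaws open and shut, and the axes are right-handed (so a half turn about y gives the same grasp; the last joint's range is limited). The gripper opens to 87 mm and grips with 3 to 60 N. Pads are 19 mm wide; open, the fingers measure 117 mm over their backs; the gripper's body (75 mm by 190 mm) begins 51 mm behind the grasp point.
Start: joints at [-76.427, 18.392, -4.016, 83.108, 1.295, 78.541, -3.26], TCP at [0.144, 0.634, 0.223] pointing down, gripper open.
Joint ranges: [-163.93, 163.93], [-17.29, 119.83], [-79.2, 71.16], [3.27, 140.29], [-89.18, 269.18], [5.43, 117.66], [-154.24, 154.24]. Speed limits (degrees/s): [147.25, 147.25, 180, 180, 180, 180, 180].

### API

Orientations are given as [roll, pitch, yaw] about the fixed x, y, z axes, in that order (R = Rz(yaw) Ry(pitch) Rx(roll)).
In Python, from cell import env gives the robot as it stands.
- The arm moves only by the tool carry_out, never from a script. Its argument "targets" is a list of rows, each a list of 2 entries, a list of its own where there are three numbers: the shift along the tool's x, y, z in mm, then the turn, a rotation vector about the tool's x, y, z in degrees. A call has 1 to 12 rows; each row shifts and turns the commanded pose from where the row before left it, along the tool's axes as they then stand; what a row does not reach is not made up. A row lasts 1/10 s, in which the tool goes at most 50 mm and 8.59 degrees, less where a joint would pass 70% of its speed; a pose out of reach is approached as far as the arm can. A call with a gripper value outside its range is refused whole. "jaw" is the opening, from 0 (shut) to 1 (fully open), set as the call begins (left out, the last holds). The fingers move at their own pace and stop on an object; "squeeze" is the grip in N (left out, the last holds). Time passes only in rows, so rows that do not move let the fingers close. It gives the time, the measured TCP pose, the force and the opening at its end, in the units of the state.
- env.get_obs(): the state, without advancing time (a new reading comes with each control period).
- env.read_camera(name): name is "scene" or "top"; returns the picture (420x560x3 uint8, red, green, blue); there is no depth.
- env.get_calibration(name): a dict with "fx", "fy", "cx", "cy" (pixels), "D" ([k1, k2, p1, p2, k3] as OpenCV has them; the pictures are not rectified), "R" (3x3) and "t" (3): a world point X has camera coordinates R X + t. Camera axes: x right, y down, z forward; pixel columns grow to the right and rows downward; lengths in m; the calibration is good to about 2 mm. A picture is of the moment at which its call begins. get_calibration takes no time and is no camera call.
- env.sign_off(): hands the job in, once; it reports no verdict.
Trained networks look in the newest picture that a camera, given by its name, has taken for a name from the list of things; names that differ only in an ending like _2 or _b are one class to them, and where a whole thing is asked for, a point or a joint stands for the part that bears it (a point fixed in the world has none). Each returns a list of dicts, best first, with "p" (0 to 1); they miss things now and then, are a little off and sometimes report something else, mostly with a low value. They report only what shows in the picture. A call takes as long as a camera call.
- env.outline_of(camera, label): "mask" (420x560 bool, what is visible of it) and "xy" ([column, row] in pixels, amid what is visible of it).
The state is a dict: "time_s": time; "qpos": joint angles; "joint_velocities": joint speeds; "effort": joint torques, N m; "tool_pos": TCP position; "tool_rot": TCP orientation; "force": force on the tool from outside, world axes, zero at the start; "wrist_torque": the same for the moment, N m; "grip_width": finger opening in m.
Only numpy, scipy, OpenCV 4.12 (cv2) and the standard library are available. Lean on these libraries where they do the work, as an engineer would, in place of code of your own. Each camera call takes 0.05 s, during which the arm holds its last target.

### The job

Set up the blue cut-off jig: first flip its red stop right down onto the fence, then push the brass bar along its channel until its end touches the stop. Then turn the hold-down thumbscrew clockwise until it bottoms and back it off a quarter of a turn, so that the bar can still be fed by hand. Leave the bar against the lowered stop and do not disturb the bottle, the dish or the reel.

Things in the scene. Friction and masses are not known exactly. Their poses are not given: they have to be found in the camera images.
- jig: blue cut-off jig, plate 74 x 150 x 18 mm, screwed down. Origin under it; +y is the way the bar is fed (away from the robot), +x the fence side (robot's right), z up; plate x -37..37, y -85..65 mm, top z = 18 mm. Channel 14 mm wide along y at x = 0 between a fence (x 7..16 mm) and a front rail, both 5 mm high. A bridge (x -32..32, y 1..19, top z = 41 mm) clears the bar and holds the thumbscrew
- flip_stop (a joint): red bar 56 x 12 x 8 mm on a hinge parallel to the jig's y. 0 = down across the fence, its steel nose in the channel (red bar from x = 29 to -27 mm, top at z = 35 mm); 1.57 = upright (end at z = 87 mm). It starts up, leaning back to +x (1.6 to 1.82; at most 1.85). Stiff: it stays where left and must be pushed all the way down (about 1 N at the free end)
- stop_hinge (a point): the flip stop's hinge axis, fixed on the jig at (29, 51, 31) mm of its frame
- stop_tip (a point): point on the flip stop 6 mm short of its free end, on the face that is the top when it is down (the face towards +x when it is up)
- bar: square brass bar 12 x 90 x 12 mm, about 0.11 kg, loose, lying in the channel along the jig's y with 1 mm of play on either side; origin at the centre of its underside. It stands 7 mm above the fence and the front rail. Gauged, its origin is at y = 0 of the jig; it starts 15 to 32 mm short of that
- bar_head (a point): centre of the bar's +y end face, which has to touch the stop's nose (the nose's face is at y = 45 mm of the jig)
- bar_tail (a point): centre of the bar's -y end face, where it can be pushed
- hold_screw (a joint): hold-down thumbscrew on the bridge, upright axis, with a crank arm and an upright black finger peg. 0 = bottomed (hard stop; the peg then points 110 degrees anticlockwise from the jig's +x, seen from above); grows as it is backed off (anticlockwise), up to 2.9; starts at 0.9 to 2.2. It does not rise visibly. Turns with about 2 N at the peg and stays where left
- screw_axis (a point): point on the thumbscrew's axis, on the jig at (0, 10, 54) mm of its frame: the height of the crank arm's top
- peg (a point): centre of the finger peg: round, 10 mm across, 24 mm tall (from z = 54 to 78 mm of the jig), 32 mm from the screw's axis; it turns with the screw
- bottle: white dropper bottle with a green cap, 25 x 25 x 58 mm, bystander; origin under it
- dish: blue bottle cap used as a dish, 37 x 37 x 22 mm, bystander; origin under it
- reel: thread reel with dark wooden ends, 34 x 34 x 54 mm, bystander; origin under it
- charcoal: round mottled brown charcoal soldering block, 116 mm across, 16 mm thick, fixed, out of the way on the other side of the wooden bench pin; origin under it

How it is judged (in metres and radians):
On the way, in this order (a step that is already met when the one before it is completed fails the run):
1. the flip stop is right down on the fence while the bar is still short of it (value of joint flip_stop below 0.06 rad), for 0.2 s.
2. the bar's end touches the lowered stop (value of joint flip_stop below 0.06 rad and y of bar_head in the frame of jig between 0.0425 and 0.048 m), for 0.2 s.
3. the thumbscrew is bottomed (value of joint hold_screw below 0.06 rad), for 0.1 s.
At the end, for the whole second after the job is handed in: The stop is down (within 0.06 rad), the bar lies in the channel at rest with its end at the stop (within 2.5 mm), and the thumbscrew, having been bottomed (within 0.06 rad), stands a quarter turn (1.57 rad, give or take 0.25) back from the bottom (all of step 2 and z of bar in the frame of jig below 0.02 m and value of joint hold_screw between 1.32 and 1.82 rad and linear speed of bar below 0.01 m/s); the robot touches nothing.
It fails at once if the bottle, the dish or the reel is moved more than 25 mm or tipped over (distance of any of bottle, dish, reel from where it was at the start of the episode above 0.025 m or angle between any of bottle, dish, reel's own z axis and vertical above 0.5 rad).
It also fails if it takes over 58 s, if anything falls off the work surface, if the arm or the gripper's body presses on something with over 40 N, if the wrist force passes 120 N, or if a joint passes its speed limit or range.

## Working session

There is one attempt and no reset: what is moved stays moved. The work goes in short steps, Python scripts to look and compute and a tool call to move; the robot and the scene stay as the last step left them, time stands still between calls to the robot, and variables do not carry over. Pictures are saved under pics/ and viewed, and the job is handed in when it is done.

Besides the shell and the picture viewer there is one more tool, called after "Request:" as name([rows], argument=value, ...), one row to a line, values as JSON. carry_out: Moves the arm, as the interface text tells. Its arguments: {"type":"object","properties":{"targets":{"type":"array","items":{"type":"array"}},"jaw":{"type":"number"},"squeeze":{"type":"number"}},"required":["targets"]}

```bash
ls; mkdir -p pics; python3 - <<'E'
from cell import env
import cv2,numpy as np
np.set_printoptions(precision=4,suppress=True)
for n in ("scene","top"):
    im=env.read_camera(n); cv2.imwrite(f"pics/a_{n}.png",im[:,:,::-1])
    c=env.get_calibration(n); print(n,c)
o=env.get_obs(); print(o)
E
```

```text
pics
scene {'fx': 491.28483743112736, 'fy': 491.28483743112736, 'cx': 279.8555183387077, 'cy': 207.95406527915935, 'D': array([-0.0125,  0.    ,  0.    ,  0.    ,  0.    ]), 'R': array([[ 0.7181, -0.6959,  0.0111],
       [-0.3772, -0.4025, -0.8341],
       [ 0.5849,  0.5948, -0.5515]]), 't': array([-0.3777,  0.2297,  0.8649])}
top {'fx': 525.9807233119412, 'fy': 525.9807233119412, 'cx': 286.1050920165439, 'cy': 210.82188120313106, 'D': array([-0.1319,  0.    ,  0.    ,  0.    ,  0.    ]), 'R': array([[ 0.0241, -0.9997,  0.0004],
       [-0.9872, -0.0239, -0.1577],
       [ 0.1577,  0.0034, -0.9875]]), 't': array([-0.0227,  0.5154,  1.0189])}
{'time_s': 0.1, 'qpos': array([-76.4289,  18.433 ,  -4.015 ,  83.1686,   1.2949,  78.5403,
        -3.2595]), 'joint_velocities': array([ 0.0753,  0.018 ,  0.0756, -0.165 ,  0.1144, -0.0068, -0.0066]), 'effort': array([  0.0002, -49.2578,  -0.4056, -31.3396,  -0.0642,   0.0396,
         0.0001]), 'tool_pos': array([0.1435, 0.6334, 0.2216]), 'tool_rot': array([-90.0056,   0.0967,  77.2385]), 'force': array([-0.043 ,  0.1354,  0.4834]), 'wrist_torque': array([-0.0124,  0.0018,  0.0406]), 'grip_width': 0.08710244820713725}
```

View pics/a_scene.png

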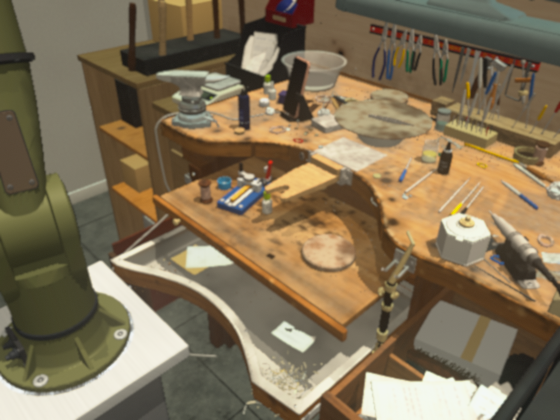

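View pics/a_top.png

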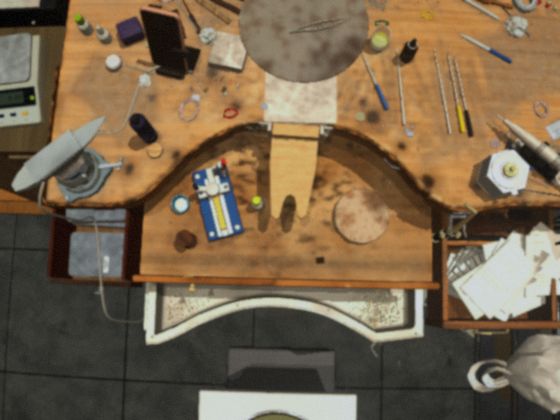

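```bash
cat > h.py <<'E'
import numpy as np,cv2
np.set_printoptions(precision=4,suppress=True)
def cam(env,n):
    c=env.get_calibration(n); K=np.array([[c['fx'],0,c['cx']],[0,c['fy'],c['cy']],[0,0,1.]])
    return K,np.array(c['D']),np.array(c['R']),np.array(c['t'])
def proj(C,P):
    K,D,R,t=C; return cv2.projectPoints(np.atleast_2d(np.asarray(P,float)),cv2.Rodrigues(R)[0],t,K,D)[0][:,0]
def onz(C,uv,z):
    K,D,R,t=C; n=cv2.undistortPoints(np.array([[uv]],float),K,D)[0,0]
    d=R.T@np.array([n[0],n[1],1]); o=-R.T@t; return o+d*(z-o[2])/d[2]
def crop(im,c,r,w,h,s): return cv2.resize(im[r:r+h,c:c+w],None,fx=s,fy=s,interpolation=cv2.INTER_CUBIC)[:,:,::-1]
E
python3 - <<'E'
from cell import env
from h import *
a=env.read_camera("top"); cv2.imwrite("pics/b_top.png",crop(a,160,145,110,110,5.4))
b=env.read_camera("scene"); cv2.imwrite("pics/b_scene.png",crop(b,190,150,100,75,8))
for n in("top","scene"):
  C=cam(env,n)
  for l in("jig","flip_stop","hold_screw","peg","stop_tip","bar","bar_head","bar_tail","bottle","dish","reel"):
    r=env.outline_of(n,l)
    for q in r[:1]:
        print(n,l,round(q['p'],2),np.array(q['xy']),q['mask'].sum(),onz(C,q['xy'],0.02))
        np.save(f"m_{n}_{l}.npy",q['mask'])
E
```

```text
top jig 0.75 [222.5 203.4] 2432 [0.5315 0.1214 0.02  ]
top flip_stop 0.41 [222.1 164. ] 98 [0.6151 0.126  0.02  ]
top hold_screw 0.62 [221.5 199.4] 2468 [0.5399 0.1239 0.02  ]
top peg 0.72 [208.7 189.9] 209 [0.5592 0.1514 0.02  ]
top stop_tip 0.5 [221.2 168.1] 108 [0.6062 0.1275 0.02  ]
top bar 0.52 [219.5 211.3] 225 [0.5149 0.1269 0.02  ]
top bar_head 0.68 [219.6 214.3] 214 [0.5086 0.1265 0.02  ]
top bar_tail 0.67 [220.6 212.3] 178 [0.5128 0.1246 0.02  ]
top bottle 0.54 [256.7 203.3] 170 [0.5334 0.0508 0.02  ]
top dish 0.55 [178.4 202.2] 265 [0.5319 0.2134 0.02  ]
top reel 0.51 [189.2 239.8] 324 [0.4543 0.1867 0.02  ]
scene jig 0.24 [243.5 175.9] 136 [0.5814 0.1969 0.02  ]
scene flip_stop 0.69 [241.7 174.1] 156 [0.5842 0.2076 0.02  ]
scene hold_screw 0.15 [265.8 205.4] 198 [0.5272 0.0506 0.02  ]
scene peg 0.61 [241.9 175.2] 127 [0.5808 0.2027 0.02  ]
scene bar 0.62 [239.5 190.4] 131 [0.5257 0.1475 0.02  ]
scene bar_head 0.5 [241.6 194.3] 177 [0.5175 0.1295 0.02  ]
scene bar_tail 0.67 [242.1 193.6] 160 [0.5205 0.1312 0.02  ]
scene bottle 0.71 [263.5 201.8] 168 [0.5341 0.0663 0.02  ]
scene dish 0.5 [223.9 184.1] 158 [0.5164 0.199  0.02  ]
scene reel 0.81 [208.4 187.9] 230 [0.4756 0.2112 0.02  ]
```

View pics/b_top.png

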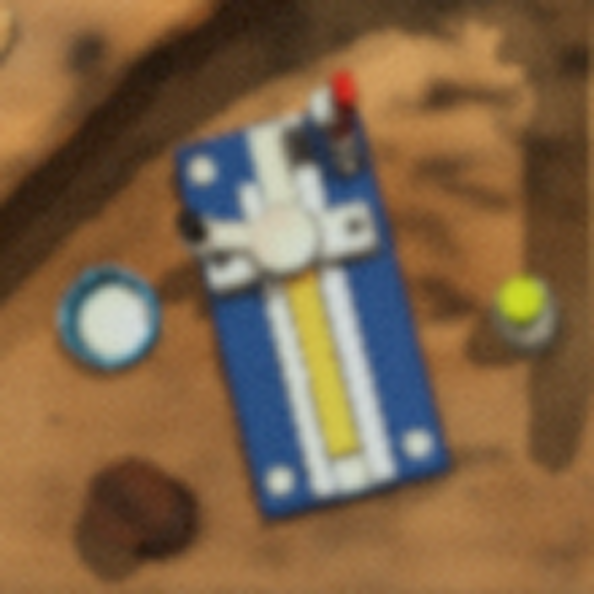

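View pics/b_scene.png

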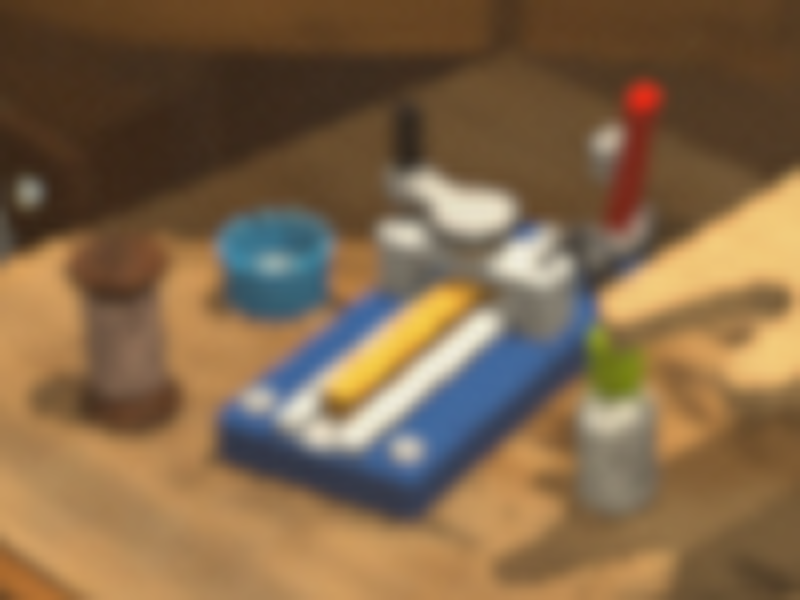

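```bash
cat >> h.py <<'E'
def jw(p,P):  # jig mm -> world
    P=np.atleast_2d(np.asarray(P,float))/1000; c,s=np.cos(p[2]),np.sin(p[2])
    return np.c_[p[0]+c*P[:,0]-s*P[:,1],p[1]+s*P[:,0]+c*P[:,1],P[:,2]]
E
python3 - <<'E'
from cell import env
from h import *
from scipy.optimize import least_squares
T=cam(env,"top");S=cam(env,"scene")
def ct(a): return (np.array(a)+.5)/5.4-.5+[160,145]
def cs(a): return (np.array(a)+.5)/8-.5+[190,150]
obs=[(T,ct([178,152]),[-37,65,18]),(T,ct([263,508]),[-37,-85,18]),(T,ct([449,462]),[37,-85,18]),(T,ct([362,107]),[37,65,18]),
(S,cs([222,428]),[-37,-85,18]),(S,cs([402,490]),[37,-85,18]),(T,ct([195,222]),None)]
obs=obs[:-1]
f=lambda p:np.concatenate([proj(C,jw(p,P))[0]-uv for C,uv,P in obs])
r=least_squares(f,[.53,.12,np.radians(-76)],loss='soft_l1');p=r.x
print(p,np.degrees(p[2]));print(f(p).reshape(-1,2))
np.save("jig.npy",p)
def lab(im,C,s,c,r):
    big=crop(im,c,r,int(600/s) if s<6 else 100,int(600/s) if s<6 else 75,s).copy()
    def dr(P,col,cl=True):
        uv=(proj(C,jw(p,P))-[c,r]+.5)*s-.5
        cv2.polylines(big,[np.int32(uv*8)],cl,col,1,cv2.LINE_AA,3)
    dr([[-37,65,18],[-37,-85,18],[37,-85,18],[37,65,18]],(0,255,0))
    dr([[-37,65,0],[-37,-85,0],[37,-85,0],[37,65,0]],(0,128,0))
    dr([[-32,1,41],[32,1,41],[32,19,41],[-32,19,41]],(255,0,255))
    dr([[7,-85,23],[7,65,23],[16,65,23],[16,-85,23]],(0,0,255))
    dr([[0,10,0],[0,10,54]],(0,0,0))
    for a in (1.6,1.82):
      dr([[29,51,31],[29-56*np.cos(a),51,31+56*np.sin(a)]],(255,255,0),False)
    for a in (.9,1.5,2.2):
      t=np.radians(110)+a; x,y=32*np.cos(t),10+32*np.sin(t)
      dr([[x,y,54],[x,y,78]],(0,255,255),False)
    return big
cv2.imwrite("pics/c_top.png",lab(env.read_camera("top"),T,5.4,160,145))
cv2.imwrite("pics/c_scene.png",lab(env.read_camera("scene"),S,8,190,150))
E
```

```text
[ 0.5444  0.135  -1.2984] -74.39197354411398
[[-0.2048 -0.7449]
 [-0.0913  2.5841]
 [ 0.5275  2.3212]
 [ 0.0041 -0.9652]
 [-0.641  -1.4054]
 [ 1.8712 -0.4795]]
```

```bash
ls pics
```

```text
a_scene.png
a_top.png
b_scene.png
b_top.png
c_scene.png
c_top.png
```

View pics/c_top.png

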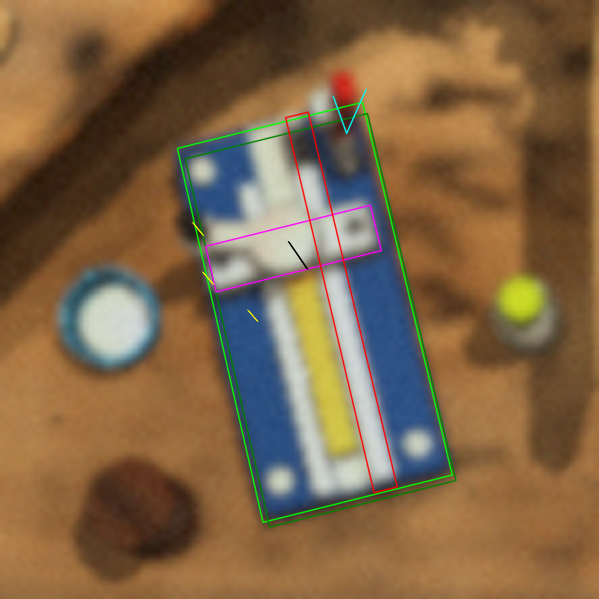

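View pics/c_scene.png

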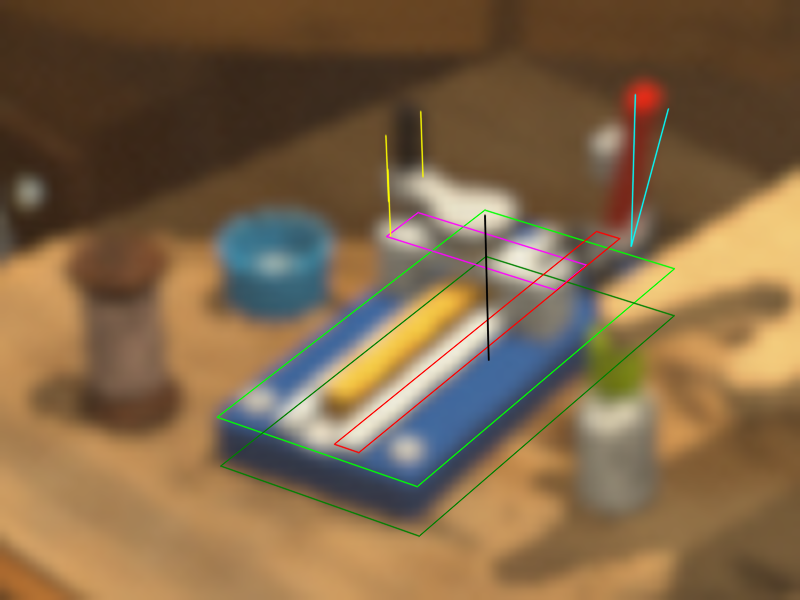

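```bash
python3 - <<'E'
from cell import env
from h import *
from scipy.optimize import least_squares
T=cam(env,"top");S=cam(env,"scene")
print(-T[2].T@T[3],-S[2].T@S[3])
def ct(a): return (np.array(a)+.5)/5.4-.5+[160,145]
def cs(a): return (np.array(a)+.5)/8-.5+[190,150]
obs=[(T,ct([178,152]),[-37,65,18]),(T,ct([263,508]),[-37,-85,18]),(T,ct([449,462]),[37,-85,18]),(T,ct([362,107]),[37,65,18]),
(S,cs([222,428]),[-37,-85,18]),(S,cs([402,490]),[37,-85,18]),(S,cs([402,518]),[37,-85,0]),(S,cs([222,458]),[-37,-85,0])]
for mode in(0,1,2):
  sel=[o for o in obs if mode==0 or o[0] is (T,S)[mode-1]]
  f=lambda p:np.concatenate([proj(C,jw(p,np.array(P,float)*p[4])+[0,0,p[3]])[0]-uv for C,uv,P in sel]+([[(p[4]-1)*1e3]] if 1 else []))
  r=least_squares(f,[.53,.12,np.radians(-76),0,1]);p=r.x
  print(mode,p,np.degrees(p[2]));print(f(p)[:-1].reshape(-1,2))
im=env.read_camera("scene"); cv2.imwrite("pics/d.png",crop(im,0,100,400,240,2))
E
```

```text
[ 0.3487 -0.0138  1.0874] [-0.1479 -0.6848  0.6728]
0 [ 0.5456  0.1361 -1.3081 -0.0009  0.9997] -74.95125529698306
[[-0.3483 -1.4429]
 [-0.9572  1.9457]
 [-0.3053  2.0351]
 [-0.1098 -1.327 ]
 [-0.6817 -1.6299]
 [ 1.6002 -0.588 ]
 [ 1.8389  2.0961]
 [-0.248   0.7164]]
1 [ 0.5537  0.1412 -1.2938 -0.0436  1.    ] -74.12768395566863
[[ 0.5884 -0.2304]
 [ 0.3992  0.2758]
 [-0.4127  0.2086]
 [-0.5729 -0.2653]]
2 [ 0.6303  0.2535 -1.2704 -0.0947  1.    ] -72.78960926426498
[[-0.0299 -0.6135]
 [-0.2651 -1.1322]
 [-0.0428  0.7802]
 [ 0.3466  0.9861]]
```

View pics/d.png

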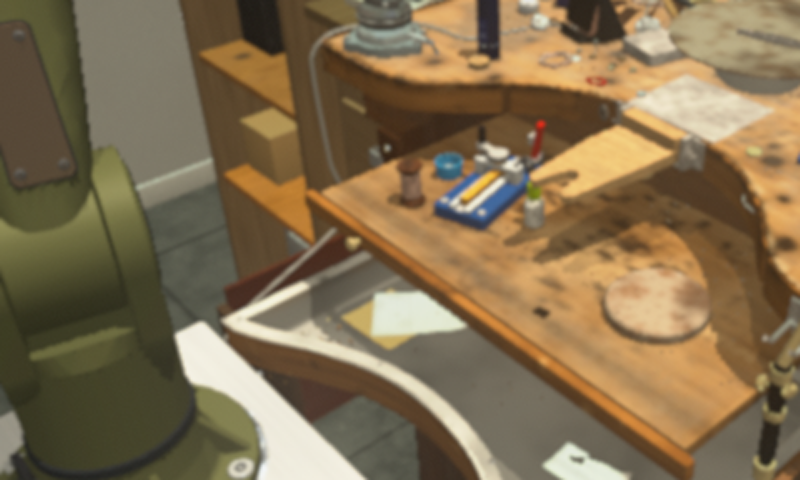

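```bash
python3 - <<'E'
from cell import env
from h import *
from scipy.optimize import least_squares
T=cam(env,"top");S=cam(env,"scene")
th=np.linspace(0,2*np.pi,120)
for n,C in(("top",T),("scene",S)):
    r=env.outline_of(n,"charcoal")[0]; m=r['mask'].astype(np.uint8)
    ys,xs=np.nonzero(m); print(n,r['p'],m.sum(),xs.min(),xs.max(),ys.min(),ys.max())
    def ext(p,R=58):
        P=np.r_[np.c_[p[0]+R/1000*np.cos(th),p[1]+R/1000*np.sin(th),0*th+.016],np.c_[p[0]+R/1000*np.cos(th),p[1]+R/1000*np.sin(th),0*th]]
        u=proj(C,P); h=cv2.convexHull(u.astype(np.float32)); return u[:,0].min(),u[:,0].max(),u[:,1].min(),u[:,1].max(),cv2.contourArea(h)
    o=np.array([xs.min()-.5,xs.max()+.5,ys.min()-.5,ys.max()+.5])
    q=least_squares(lambda p:np.array(ext(p)[:4])-o,[.5,-.2])
    print(q.x,q.fun,ext(q.x)[4])
E
```

```text
top 0.7 2317 192 242 158 239
[0.5436 0.1346] [ -2.5745   2.6318  13.1506 -12.9194] 2461.381490066764
scene 0.82 1662 302 355 233 271
[ 0.5154 -0.1618] [-0.068   0.0674 -0.1485  0.1139] 1716.1689954758622
```

```bash
python3 - <<'E'
from cell import env
from h import *
T=cam(env,"top");S=cam(env,"scene")
th=np.linspace(0,2*np.pi,120)
im=env.read_camera("top"); b=crop(im,320,175,85,85,7).copy()
p=(0.5154,-.1618)
for z in(.016,0):
    u=(proj(T,np.c_[p[0]+.058*np.cos(th),p[1]+.058*np.sin(th),0*th+z])-[320,175]+.5)*7-.5
    cv2.polylines(b,[np.int32(u*8)],True,(0,255,0),1,cv2.LINE_AA,3)
cv2.imwrite("pics/e.png",b)
E
```

```text
(no output)
```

View pics/e.png

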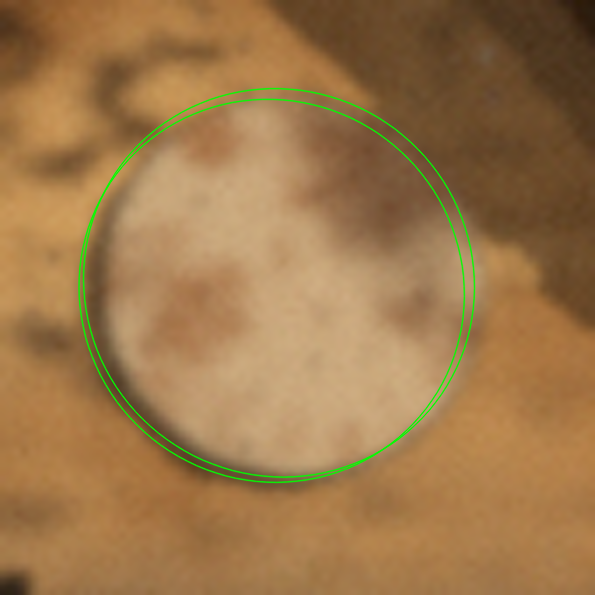

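```bash
python3 - <<'E'
from cell import env
from h import *
from scipy.optimize import least_squares
T=cam(env,"top");S=cam(env,"scene")
def tri(a,b):
    r=least_squares(lambda X:np.r_[proj(T,X)[0]-a,proj(S,X)[0]-b],[.6,0,.1]);print(r.x,r.fun)
tri((333,122),(352,169));tri((265,122),(312,150))
def ct(a): return (np.array(a)+.5)/5.4-.5+[160,145]
def cs(a): return (np.array(a)+.5)/8-.5+[190,150]
tri(ct((521,298)),cs((614,340))) # bottle cap 
b=[(T,ct(u),P) for u,P in [((206,248),[-32,19,41]),((217,292),[-32,1,41]),((373,204),[32,19,41]),((381,250),[32,1,41])]]
b+=[(S,cs(u),P) for u,P in [((378,230),[-32,1,41]),((575,262),[32,19,41]),((542,284),[32,1,41])]]
b+=[(S,cs((222,424)),[-37,-85,18]),(S,cs((405,490)),[37,-85,18]),(T,ct([263,512]),[-37,-85,18]),(T,ct([450,466]),[37,-85,18])]
b+=[(T,ct([178,152]),[-37,65,18]),(T,ct([362,107]),[37,65,18])]
f=lambda p:np.concatenate([proj(C,jw(p,P))[0]-u for C,u,P in b])
r=least_squares(f,[.53,.12,-1.3],loss='soft_l1');print(r.x,np.degrees(r.x[2]));print(f(r.x).reshape(-1,2))
np.save("jig.npy",r.x)
E
```

```text
[ 0.6736 -0.0933  0.1252] [-1.4629  1.479   2.4351 -0.5587]
[0.6717 0.0349 0.1264] [-0.5619  0.6068  1.0471 -0.1916]
[0.533  0.0512 0.0556] [-0.5535  0.6483  1.0165 -0.1211]
[ 0.544   0.1351 -1.2971] -74.31893700552176
[[-0.2386 -0.1451]
 [-0.3404  0.1349]
 [-0.6722  0.3457]
 [-0.1313  0.23  ]
 [ 0.8259  0.8039]
 [ 1.2092  0.3597]
 [ 1.5282  0.7394]
 [-0.8027 -0.8411]
 [ 1.3576 -0.4303]
 [-0.121   2.0715]
 [ 0.3038  1.7637]
 [-0.3245 -0.5043]
 [-0.1236 -0.768 ]]
```

```bash
python3 - <<'E'
from cell import env
from h import *
T=cam(env,"top");S=cam(env,"scene");p=np.load("jig.npy")
def inv(X):
    d=np.array(X[:2])-p[:2];c,s=np.cos(p[2]),np.sin(p[2]);return np.array([c*d[0]+s*d[1],-s*d[0]+c*d[1]])*1000
im=env.read_camera("top"); cv2.imwrite("pics/f.png",crop(im,130,95,180,135,4.4))
for u in [(140,195),(160,182),(180,164),(197,147),(215,136),(240,126),(265,124),(272,130),(272,190),(278,215)]:
    X=onz(T,u,.125 if u[1]<200 and u[0]<271 else .1);print(u,X,inv(X))
print(jw(p,[[29,51,31],[29,51,87],[-21,51,35],[0,-100,24],[0,10,54]]))
E
```

```text
(140, 195) [0.5259 0.265  0.125 ] [-129.9597   17.7351]
(160, 182) [0.5517 0.2284 0.125 ] [-87.7169  32.6224]
(180, 164) [0.5872 0.1923 0.125 ] [-43.3858  57.1401]
(197, 147) [0.6211 0.1618 0.125 ] [-4.7829 81.495 ]
(215, 136) [0.6435 0.1285 0.125 ] [33.3359 94.0421]
(240, 126) [0.6644 0.0815 0.125 ] [ 84.1661 101.4265]
(265, 124) [0.6694 0.0338 0.125 ] [131.4102  93.3767]
(272, 130) [0.6657 0.021  0.1   ] [142.7922  86.3963]
(272, 190) [0.5461 0.0175 0.1   ] [113.7972 -29.7299]
(278, 215) [0.498  0.0048 0.1   ] [113.0901 -79.4838]
[[0.6009 0.121  0.031 ]
 [0.6009 0.121  0.087 ]
 [0.5874 0.1691 0.035 ]
 [0.4477 0.1081 0.024 ]
 [0.5536 0.1378 0.054 ]]
```

View pics/f.png

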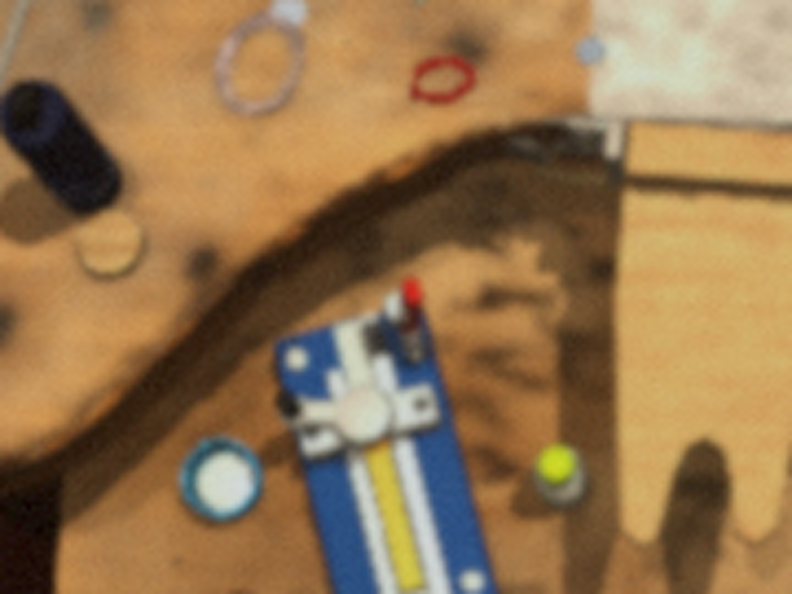

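```bash
cat >> h.py <<'E'
from scipy.spatial.transform import Rotation as Ro, Slerp
def rot(yaw,tilt): # yaw of tool x; tilt + = tool tip swings towards tool z
    return Ro.from_euler('xyz',[-90,0,yaw],degrees=True)*Ro.from_rotvec([tilt,0,0],degrees=True)
def cur(o): return np.array(o['tool_pos']),Ro.from_euler('xyz',o['tool_rot'],degrees=True)
def plan(P0,R0,P1,R1,n):
    P1=np.array(P1); rv=(R0.inv()*R1).as_rotvec(degrees=True)
    out=[];P=P0.copy();R=R0
    step=np.round(rv/n,1)
    for i in range(n):
        d=(P0+(P1-P0)*(i+1)/n)-P; s=np.round(R.inv().apply(d)*1000)
        out.append([s.astype(int).tolist(),step.tolist()])
        P=P+R.apply(s)/1000; R=R*Ro.from_rotvec(step,degrees=True)
    print("total rotvec",rv); print(str(out).replace(" ",""))
    print("ends",P,R.as_euler('xyz',degrees=True)); return P,R
def jp(p,P): return jw(p,P)[0]
E
python3 - <<'E'
from cell import env
from h import *
p=np.load("jig.npy"); o=env.get_obs(); P,R=cur(o); print(o['time_s'],P,o['tool_rot'])
P1=jp(p,[70,51,180])
print(P1)
plan(P,R,P1,rot(15.7,0),20)
E
```

```text
1.65 [0.1436 0.634  0.2226] [-90.0015  -0.0053  77.2399]
[0.612  0.0815 0.18  ]
total rotvec [-0.0015 61.5399  0.0056]
[[[-22,2,-29],[-0.0,3.1,0.0]],[[-20,2,-30],[-0.0,3.1,0.0]],[[-18,2,-31],[-0.0,3.1,0.0]],[[-17,3,-32],[-0.0,3.1,0.0]],[[-15,2,-33],[-0.0,3.1,0.0]],[[-14,2,-34],[-0.0,3.1,0.0]],[[-11,2,-34],[-0.0,3.1,0.0]],[[-9,2,-35],[-0.0,3.1,0.0]],[[-8,2,-36],[-0.0,3.1,0.0]],[[-6,2,-35],[-0.0,3.1,0.0]],[[-3,2,-36],[-0.0,3.1,0.0]],[[-2,3,-37],[-0.0,3.1,0.0]],[[0,2,-36],[-0.0,3.1,0.0]],[[2,2,-36],[-0.0,3.1,0.0]],[[4,2,-36],[-0.0,3.1,0.0]],[[6,2,-36],[-0.0,3.1,0.0]],[[8,2,-35],[-0.0,3.1,0.0]],[[10,2,-35],[-0.0,3.1,0.0]],[[11,2,-34],[-0.0,3.1,0.0]],[[14,3,-34],[-0.0,3.1,0.0]]]
ends [0.6121 0.0812 0.1796] [-89.996   -0.0038  15.2399]
```

Request:
carry_out([
  [[-22,2,-29],[0,3.1,0]],
  [[-20,2,-30],[0,3.1,0]],
  [[-18,2,-31],[0,3.1,0]],
  [[-17,3,-32],[0,3.1,0]],
  [[-15,2,-33],[0,3.1,0]],
  [[-14,2,-34],[0,3.1,0]],
  [[-11,2,-34],[0,3.1,0]],
  [[-9,2,-35],[0,3.1,0]],
  [[-8,2,-36],[0,3.1,0]],
  [[-6,2,-35],[0,3.1,0]],
  [[-3,2,-36],[0,3.1,0]],
  [[-2,3,-37],[0,3.1,0]],
], jaw=0)

```text
time_s: 2.85
tool_pos: [0.426, 0.3014, 0.1969]
tool_rot: [-90.0, -0.1, 39.9]
force: [0.5, 1.6, -0.1]
grip_width: 0.0026
```

Request:
carry_out([
  [[0,2,-36],[0,3.1,0]],
  [[2,2,-36],[0,3.1,0]],
  [[4,2,-36],[0,3.1,0]],
  [[6,2,-36],[0,3.1,0]],
  [[8,2,-35],[0,3.1,0]],
  [[10,2,-35],[0,3.1,0]],
  [[11,2,-34],[0,3.1,0]],
  [[14,3,-34],[0,3.1,0]],
  [[0,0,0],[0,0,0]],
])

```text
time_s: 3.75
tool_pos: [0.6143, 0.0746, 0.1793]
tool_rot: [-90.3, -0.0, 14.7]
force: [-0.5, -1.3, -0.5]
grip_width: 0.0007
```

```bash
python3 - <<'E'
from cell import env
from h import *
p=np.load("jig.npy"); 
a=env.read_camera("top"); b=env.read_camera("scene"); T=cam(env,"top");S=cam(env,"scene")
o=env.get_obs(); P,R=cur(o); print(o['time_s'],P,o['tool_rot'],o['qpos'],o['grip_width'],o['force'])
A=crop(a,160,100,150,150,4).copy();B=crop(b,190,90,133,100,6).copy()
u=(proj(T,P)[0]-[160,100])*4;v=(proj(S,P)[0]-[190,90])*6
cv2.drawMarker(A,tuple(int(k) for k in u),(0,255,0),0,12);cv2.drawMarker(B,tuple(int(k) for k in v),(0,255,0),0,12)
cv2.imwrite("pics/g_top.png",A);cv2.imwrite("pics/g_scene.png",B)
plan(P,R,jp(p,[70,51,74]),rot(15.7,0),5)
E
```

```text
3.85 [0.6122 0.0802 0.1793] [-90.0066   0.0309  15.132 ] [-34.1226  16.939   29.4311  92.3894  -8.5993  72.9664  11.9062] 0.00025345847775594307 [ 0.646   0.2064 -0.0549]
total rotvec [ 0.0065 -0.568  -0.031 ]
[[[0,21,0],[0.0,-0.1,-0.0]],[[0,21,1],[0.0,-0.1,-0.0]],[[0,21,0],[0.0,-0.1,-0.0]],[[0,21,0],[0.0,-0.1,-0.0]],[[0,21,0],[0.0,-0.1,-0.0]]]
ends [0.6119 0.0812 0.0743] [-90.0064   0.031   15.632 ]
```

View pics/g_top.png

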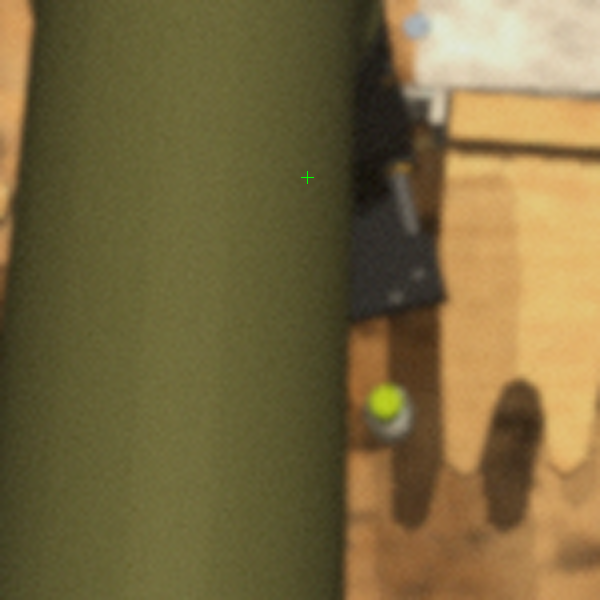

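View pics/g_scene.png

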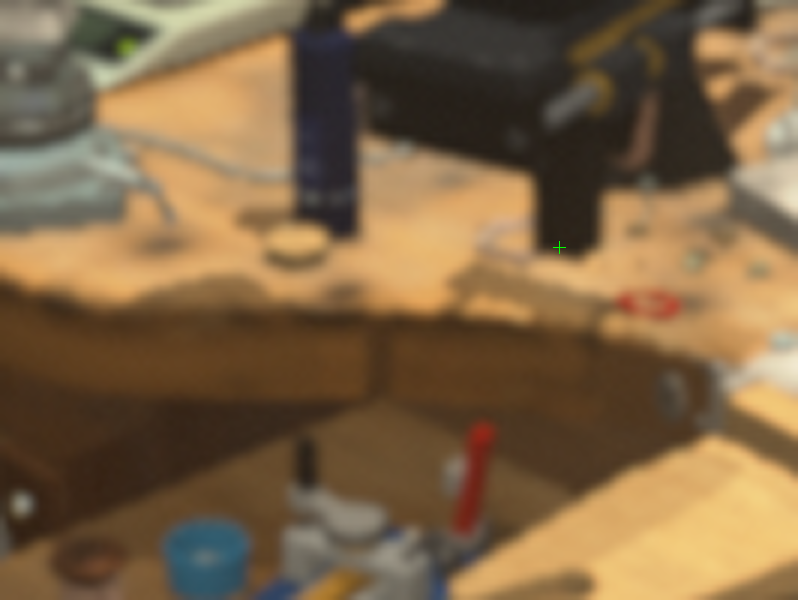

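Request:
carry_out([
  [[0,21,0],[0,-0.1,0]],
  [[0,21,1],[0,-0.1,0]],
  [[0,21,0],[0,-0.1,0]],
  [[0,21,0],[0,-0.1,0]],
  [[0,21,0],[0,-0.1,0]],
  [[0,0,0],[0,0,0]],
])

```text
time_s: 4.45
tool_pos: [0.6087, 0.084, 0.0717]
tool_rot: [-89.9, 0.3, 15.9]
force: [0.0, 0.0, -0.5]
grip_width: 0.0001
```

```bash
cat > look.py <<'E'
from cell import env
from h import *
import sys
p=np.load("jig.npy"); tag=sys.argv[1]
a=env.read_camera("top"); b=env.read_camera("scene"); T=cam(env,"top");S=cam(env,"scene")
o=env.get_obs(); P,R=cur(o)
d=P[:2]-p[:2];c,s=np.cos(p[2]),np.sin(p[2])
print(o['time_s'],P,"jig",np.round(1000*np.array([c*d[0]+s*d[1],-s*d[0]+c*d[1],P[2]]),1),o['tool_rot'],"F",o['force'],"q",o['qpos'])
A=crop(a,170,140,100,100,4).copy();B=crop(b,200,140,100,75,8).copy()
if len(sys.argv)>2: A=A
u=(proj(T,P)[0]-[170,140]+.5)*4;v=(proj(S,P)[0]-[200,140]+.5)*8
for I,q in((A,u),(B,v)):
    if len(sys.argv)<3: cv2.drawMarker(I,tuple(int(k) for k in q),(0,255,0),0,10)
C=np.zeros((600,800,3),np.uint8)
B=cv2.resize(B,(800,600)); cv2.imwrite(f"pics/{tag}_s.png",B); cv2.imwrite(f"pics/{tag}_t.png",cv2.resize(A,(600,600)))
E
python3 look.py h1
```

```text
4.55 [0.6114 0.0836 0.0749] jig [67.9 51.  74.9] [-89.9566   0.0092  15.8468] F [ 0.2861 -0.1046  0.2452] q [-32.9712  22.2745  27.931   98.5682 -11.6422  62.049   14.5273]
```

View pics/h1_s.png

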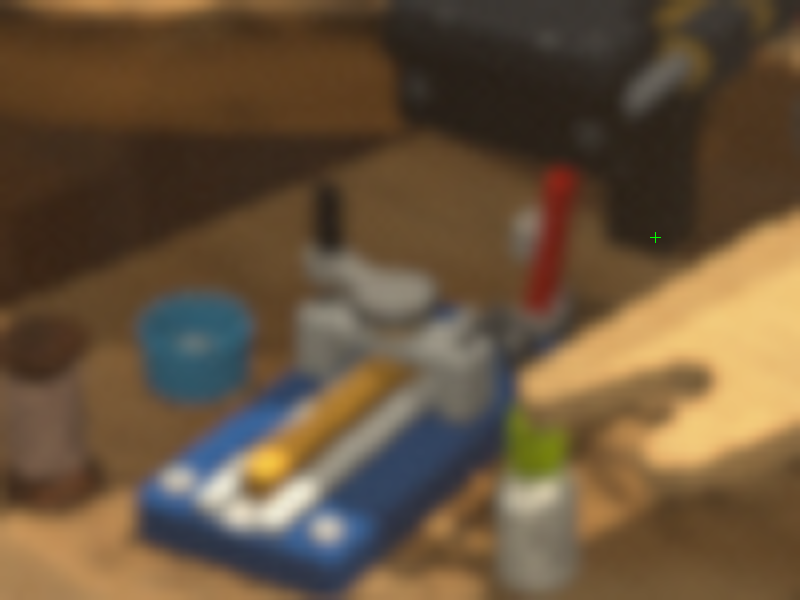

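Request:
carry_out([
  [[0,0,8],[0,0,0]],
  [[0,0,8],[0,0,0]],
  [[0,0,8],[0,0,0]],
  [[0,0,8],[0,0,0]],
  [[0,0,8],[0,0,0]],
  [[0,0,8],[0,0,0]],
  [[0,1,8],[0,0,0]],
  [[0,1,8],[0,0,0]],
])

```text
time_s: 5.35
tool_pos: [0.5941, 0.1444, 0.0724]
tool_rot: [-90.0, 0.0, 15.7]
force: [1.1, -0.6, -0.7]
grip_width: 0.0005
```

```bash
python3 look.py h2
```

```text
5.45 [0.5937 0.1457 0.0722] jig [ 3.2 50.8 72.2] [-89.9394   0.0333  15.861 ] F [-0.8798 -0.622   0.3367] q [-38.077   21.6101  26.5863  99.4864 -10.8793  61.4819   7.9847]
```

View pics/h2_s.png

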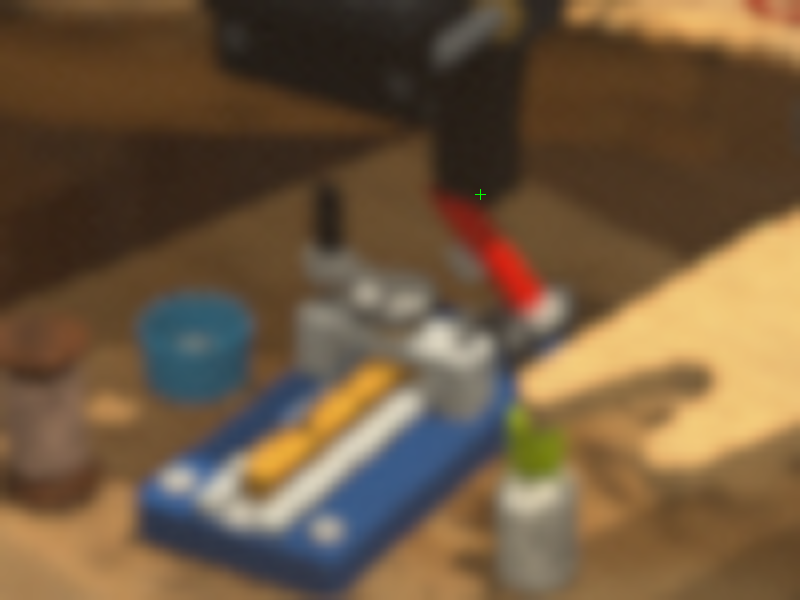

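```bash
python3 - <<'E'
from cell import env
from h import *
p=np.load("jig.npy"); P,R=cur(env.get_obs())
P1=P+[0,0,.045]
plan(P,R,jp(p,[0,52,160]),rot(-51,35),10)
E
```

```text
total rotvec [ 30.8546  64.6498 -20.4529]
[[[0,-9,0],[3.1,6.5,-2.0]],[[0,-9,1],[3.1,6.5,-2.0]],[[1,-8,2],[3.1,6.5,-2.0]],[[1,-9,1],[3.1,6.5,-2.0]],[[0,-8,3],[3.1,6.5,-2.0]],[[1,-8,3],[3.1,6.5,-2.0]],[[1,-8,3],[3.1,6.5,-2.0]],[[0,-8,4],[3.1,6.5,-2.0]],[[0,-8,5],[3.1,6.5,-2.0]],[[0,-7,5],[3.1,6.5,-2.0]]]
ends [0.5941 0.1498 0.1601] [-55.1427   0.5053 -51.1862]
```

Request:
carry_out([
  [[0,-25,0],[0,0,0]],
  [[0,-25,0],[0,0,0]],
  [[0,-4,0],[3.1,6.5,-2.0]],
  [[0,-4,1],[3.1,6.5,-2.0]],
  [[1,-3,2],[3.1,6.5,-2.0]],
  [[1,-4,1],[3.1,6.5,-2.0]],
  [[0,-3,3],[3.1,6.5,-2.0]],
  [[1,-3,3],[3.1,6.5,-2.0]],
  [[1,-3,3],[3.1,6.5,-2.0]],
  [[0,-3,4],[3.1,6.5,-2.0]],
  [[0,-3,3],[3.1,6.5,-2.0]],
  [[0,-3,3],[3.1,6.5,-2.0]],
])

```text
time_s: 6.65
tool_pos: [0.6006, 0.1549, 0.1624]
tool_rot: [-55.0, 0.5, -51.6]
force: [-0.4, -0.6, -0.1]
grip_width: 0.0003
```

Request:
carry_out([
  [[0,0,0],[0,0,0]],
])

```text
time_s: 6.75
tool_pos: [0.5987, 0.1554, 0.1614]
tool_rot: [-55.1, 0.6, -51.3]
force: [-0.6, -0.1, -0.3]
grip_width: 0.0008
```

```bash
python3 look.py h3; python3 - <<'E'
from cell import env
from h import *
p=np.load("jig.npy"); P,R=cur(env.get_obs())
P,R=plan(P,R,jp(p,[-6,58,90]),rot(-51,35),4)
plan(P,R,jp(p,[-6,58,38]),rot(-51,35),8)
E
```

```text
6.85 [0.6004 0.1556 0.1623] jig [ -4.5  59.8 162.3] [-55.1517   0.3908 -51.1626] F [ 0.6473 -0.6047 -0.1632] q [-37.6696  -2.5688  30.998  121.5643 -30.8262  34.4258 -35.9939]
total rotvec [ 0.1512 -0.357  -0.2273]
[[[0,15,-11],[0.0,-0.1,-0.1]],[[-1,14,-10],[0.0,-0.1,-0.1]],[[0,15,-11],[0.0,-0.1,-0.1]],[[-1,15,-10],[0.0,-0.1,-0.1]]]
ends [0.5984 0.1569 0.0899] [-55.1516  -0.1661 -51.0629]
total rotvec [0.1516 0.0435 0.1721]
[[[0,5,-4],[0.0,0.0,0.0]],[[0,6,-3],[0.0,0.0,0.0]],[[0,5,-4],[0.0,0.0,0.0]],[[0,5,-4],[0.0,0.0,0.0]],[[0,6,-4],[0.0,0.0,0.0]],[[0,5,-3],[0.0,0.0,0.0]],[[0,5,-4],[0.0,0.0,0.0]],[[0,5,-4],[0.0,0.0,0.0]]]
ends [0.598  0.1564 0.0383] [-55.1516  -0.1661 -51.0629]
```

View pics/h3_s.png

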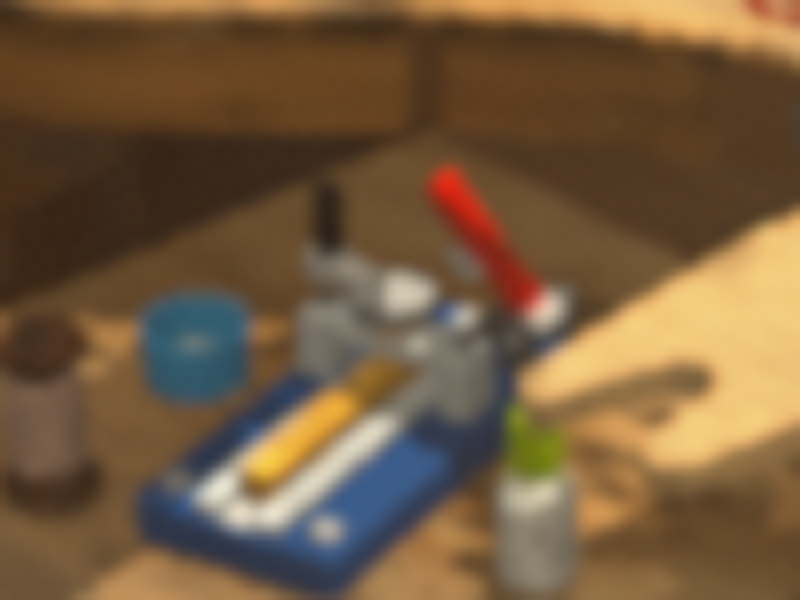

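View pics/h3_t.png

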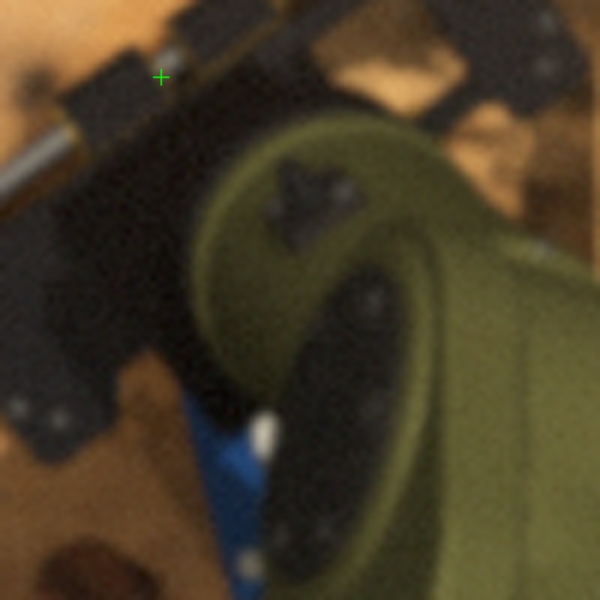

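Request:
carry_out([
  [[0,15,-11],[0,0,0]],
  [[-1,14,-10],[0,0,0]],
  [[0,15,-11],[0,0,0]],
  [[-1,15,-10],[0,0,0]],
  [[0,5,-4],[0,0,0]],
  [[0,6,-3],[0,0,0]],
  [[0,5,-4],[0,0,0]],
  [[0,5,-4],[0,0,0]],
  [[0,0,0],[0,0,0]],
])

```text
time_s: 7.75
tool_pos: [0.5985, 0.157, 0.0631]
tool_rot: [-55.2, 0.4, -51.2]
force: [-0.4, 0.4, -0.1]
grip_width: 0.0004
```

```bash
python3 look.py h4
```

```text
7.85 [0.5986 0.1571 0.0639] jig [-6.4 58.5 63.9] [-55.1596   0.3866 -51.2432] F [-0.4013 -0.181   0.1739] q [-35.7987   7.3272  30.7129 126.4319 -54.5842  27.1928 -12.3398]
```

View pics/h4_s.png

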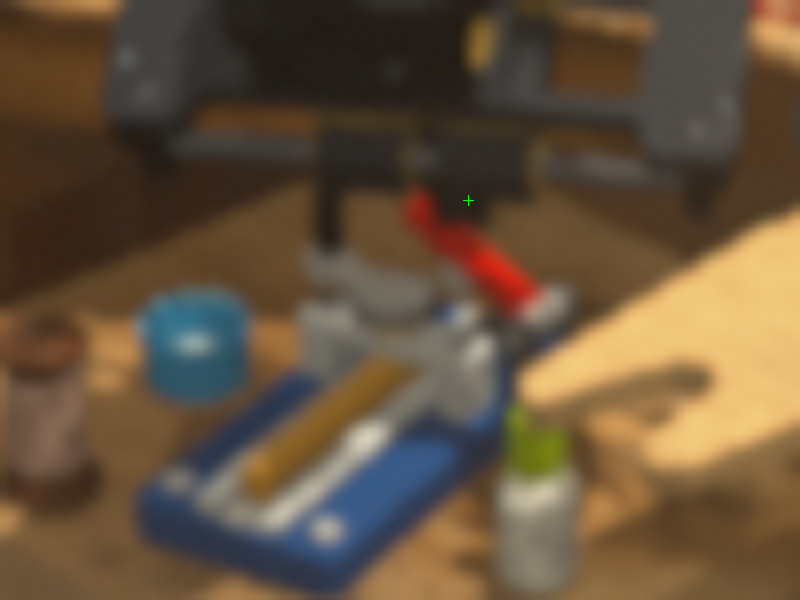

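Request:
carry_out([
  [[0,5,-3],[0,0,0]],
  [[0,5,-4],[0,0,0]],
  [[0,4,-3],[0,0,0]],
  [[0,3,-2],[0,0,0]],
  [[0,0,0],[0,0,0]],
])

```text
time_s: 8.35
tool_pos: [0.5977, 0.1571, 0.0427]
tool_rot: [-55.2, 0.4, -51.3]
force: [-0.4, 0.3, -0.3]
grip_width: 0.0004
```

```bash
python3 look.py h5
```

```text
8.45 [0.5978 0.157  0.043 ] jig [-6.5 57.8 43. ] [-55.1418   0.4271 -51.3113] F [-0.3582  0.2081  0.1347] q [-34.2663   9.7263  29.3536 127.1608 -61.0135  26.242   -6.0266]
```

View pics/h5_s.png

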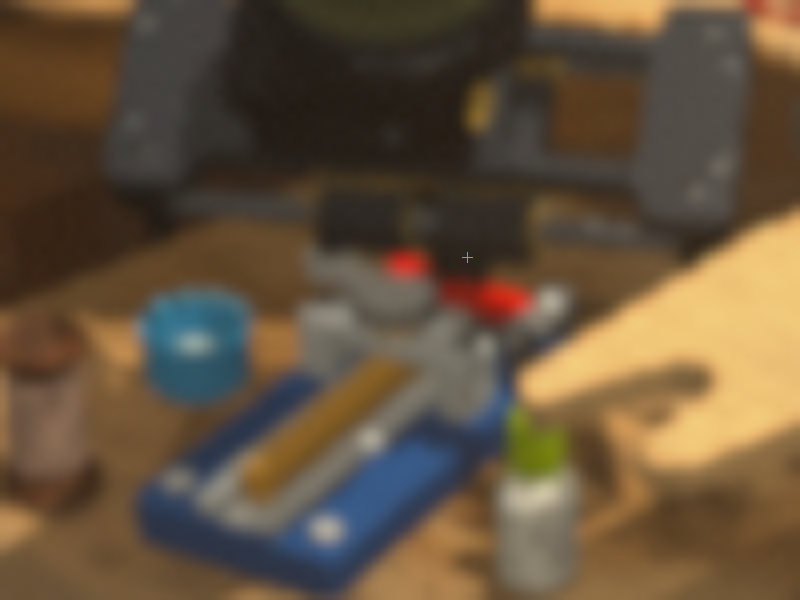

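Request:
carry_out([
  [[0,2,-1],[0,0,0]],
  [[0,2,-1],[0,0,0]],
  [[0,0,0],[0,0,0]],
])

```text
time_s: 8.75
tool_pos: [0.5987, 0.1575, 0.0401]
tool_rot: [-55.0, 0.5, -51.3]
force: [-10.2, -3.8, 14.3]
grip_width: 0.0006
```

Request:
carry_out([
  [[0,1,-1],[0,0,0]],
  [[0,1,-1],[0,0,0]],
  [[0,0,0],[0,0,0]],
])

```text
time_s: 9.05
tool_pos: [0.5991, 0.1577, 0.0394]
tool_rot: [-54.8, 0.6, -51.3]
force: [-18.9, -7.4, 28.9]
grip_width: 0.0003
```

Request:
carry_out([
  [[0,-2,1],[0,0,0]],
  [[0,-16,11],[0,0,0]],
  [[0,-25,17],[0,0,0]],
  [[0,-33,23],[0,0,0]],
  [[0,-33,23],[0,0,0]],
  [[0,0,0],[0,0,0]],
])

```text
time_s: 9.65
tool_pos: [0.6021, 0.1563, 0.176]
tool_rot: [-54.5, 0.2, -51.4]
force: [0.8, -0.2, 1.0]
grip_width: 0.0006
```

```bash
python3 look.py h6 x; python3 - <<'E'
from cell import env
from h import *
p=np.load("jig.npy"); P,R=cur(env.get_obs())
print(P)
plan(P,R,jp(p,[0,-140,160]),rot(-74.3+90,0),10)
E
```

```text
9.75 [0.5983 0.1563 0.1695] jig [ -5.7  58.1 169.5] [-54.9798   0.4232 -51.2728] F [ 0.4256  0.4889 -1.158 ] q [-40.0946  -3.7216  33.0227 121.5736 -29.0701  34.7127 -37.8187]
[0.5983 0.1563 0.1695]
total rotvec [-31.1384 -64.9053  20.0794]
[[[-7,-10,-16],[-3.1,-6.5,2.0]],[[-9,-8,-15],[-3.1,-6.5,2.0]],[[-12,-8,-14],[-3.1,-6.5,2.0]],[[-13,-6,-14],[-3.1,-6.5,2.0]],[[-15,-5,-12],[-3.1,-6.5,2.0]],[[-16,-4,-11],[-3.1,-6.5,2.0]],[[-17,-3,-9],[-3.1,-6.5,2.0]],[[-19,-2,-7],[-3.1,-6.5,2.0]],[[-19,-1,-5],[-3.1,-6.5,2.0]],[[-20,1,-3],[-3.1,-6.5,2.0]]]
ends [0.4088 0.097  0.1596] [-89.9515  -0.1487  15.7731]
```

View pics/h6_s.png

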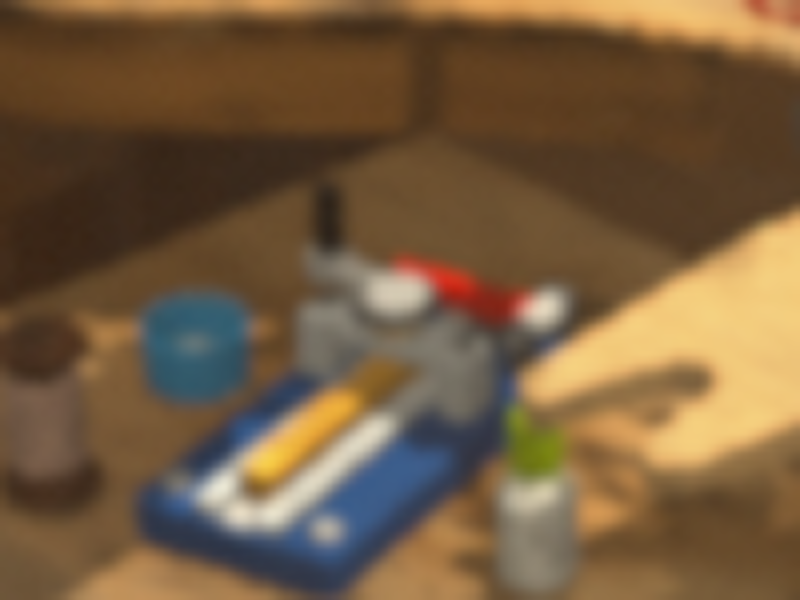

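```bash
python3 - <<'E'
from cell import env
from h import *
p=np.load("jig.npy"); o=env.get_obs();P,R=cur(o)
T=cam(env,"top");S=cam(env,"scene")
c,s=np.cos(p[2]),np.sin(p[2])
X=onz(T,(np.array([342,456])+.5)/5.4-.5+[160,145],.030);d=X[:2]-p[:2];print("tail jig",1000*(c*d[0]+s*d[1]),1000*(-s*d[0]+c*d[1]))
b=env.read_camera("scene");B=crop(b,200,140,100,75,8).copy()
for a,col in((0,(0,255,0)),(.1,(255,255,0))):
    q=[[29-s_*np.cos(a)+4*np.sin(a),y,31+s_*np.sin(a)+4*np.cos(a)] for s_,y in((0,45),(56,45),(56,57),(0,57))]
    uv=(proj(S,jw(p,q))-[200,140]+.5)*8-.5; cv2.polylines(B,[np.int32(uv*8)],True,col,1,cv2.LINE_AA,3)
cv2.imwrite("pics/i.png",B)
P,R=plan(P,R,jp(p,[0,-105,130]),rot(-74.3,0),8)
P,R=plan(P,R,jp(p,[0,-105,26]),rot(-74.3,0),5)
E
```

```text
tail jig -0.6733623272834819 -69.28213401838518
total rotvec [-34.4565  22.1727  -7.4398]
[[[-7,-7,-18],[-4.3,2.8,-0.9]],[[-7,-5,-20],[-4.3,2.8,-0.9]],[[-5,-4,-20],[-4.3,2.8,-0.9]],[[-4,-3,-20],[-4.3,2.8,-0.9]],[[-3,-1,-21],[-4.3,2.8,-0.9]],[[-2,0,-21],[-4.3,2.8,-0.9]],[[-1,2,-21],[-4.3,2.8,-0.9]],[[-1,3,-20],[-4.3,2.8,-0.9]]]
ends [0.443  0.1073 0.1301] [-90.0096   0.2946 -74.4439]
total rotvec [ 0.0092 -0.1438 -0.2946]
[[[0,21,0],[0.0,-0.0,-0.1]],[[0,21,0],[0.0,-0.0,-0.1]],[[0,20,0],[0.0,-0.0,-0.1]],[[1,21,0],[0.0,-0.0,-0.1]],[[0,21,0],[0.0,-0.0,-0.1]]]
ends [0.4432 0.1064 0.0261] [-90.0096  -0.2054 -74.4438]
```

View pics/i.png

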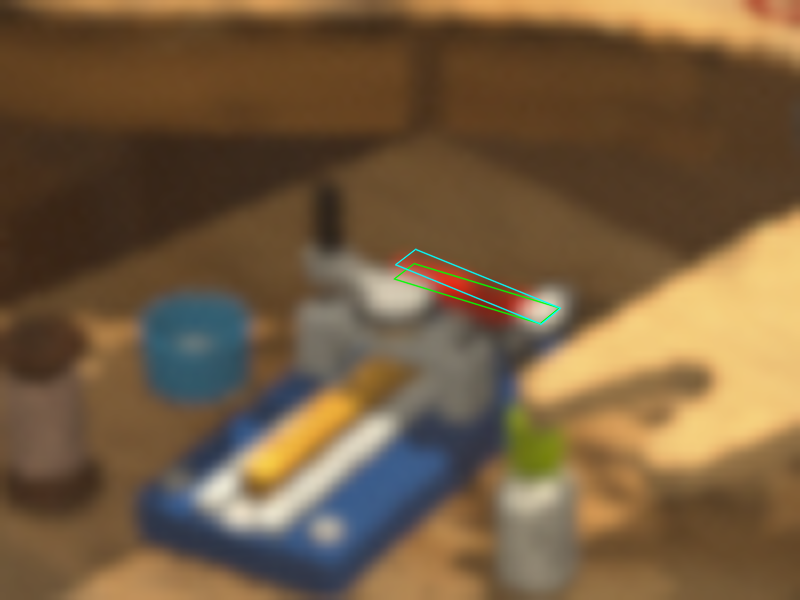

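Request:
carry_out([
  [[-7,-7,-18],[-4.3,2.8,-0.9]],
  [[-7,-5,-20],[-4.3,2.8,-0.9]],
  [[-5,-4,-20],[-4.3,2.8,-0.9]],
  [[-4,-3,-20],[-4.3,2.8,-0.9]],
  [[-3,-1,-21],[-4.3,2.8,-0.9]],
  [[-2,0,-21],[-4.3,2.8,-0.9]],
  [[-1,2,-21],[-4.3,2.8,-0.9]],
  [[-1,3,-20],[-4.3,2.8,-0.9]],
  [[0,0,0],[0,0,0]],
])

```text
time_s: 10.7
tool_pos: [0.4403, 0.107, 0.1264]
tool_rot: [-90.5, 0.2, -74.4]
force: [0.4, -0.1, -0.5]
grip_width: 0.0006
```

```bash
python3 look.py h7;  python3 - <<'E'
from cell import env
from h import *
p=np.load("jig.npy"); P,R=cur(env.get_obs())
P,R=plan(P,R,jp(p,[0,-100,26]),rot(-74.3,0),5)
P,R=plan(P,R,jp(p,[0,-84,26]),rot(-74.3,0),2)
E
```

```text
10.8 [0.4421 0.1068 0.1276] jig [  -0.3 -105.7  127.6] [-90.2224   0.2478 -74.4071] F [-0.0538  0.9109 -0.2303] q [-39.1319  -1.8137  22.1878 117.1458   0.4774  64.7509 -91.5666]
total rotvec [ 0.2221 -0.1066 -0.248 ]
[[[0,20,1],[0.0,-0.0,-0.0]],[[0,21,1],[0.0,-0.0,-0.0]],[[0,20,2],[0.0,-0.0,-0.0]],[[1,20,1],[0.0,-0.0,-0.0]],[[0,21,1],[0.0,-0.0,-0.0]]]
ends [0.4476 0.1078 0.0256] [-90.2224   0.2478 -74.4071]
total rotvec [ 0.2221 -0.1066 -0.248 ]
[[[0,0,8],[0.1,-0.1,-0.1]],[[0,0,8],[0.1,-0.1,-0.1]]]
ends [0.463  0.1121 0.0256] [-90.0219   0.0482 -74.2067]
```

View pics/h7_s.png

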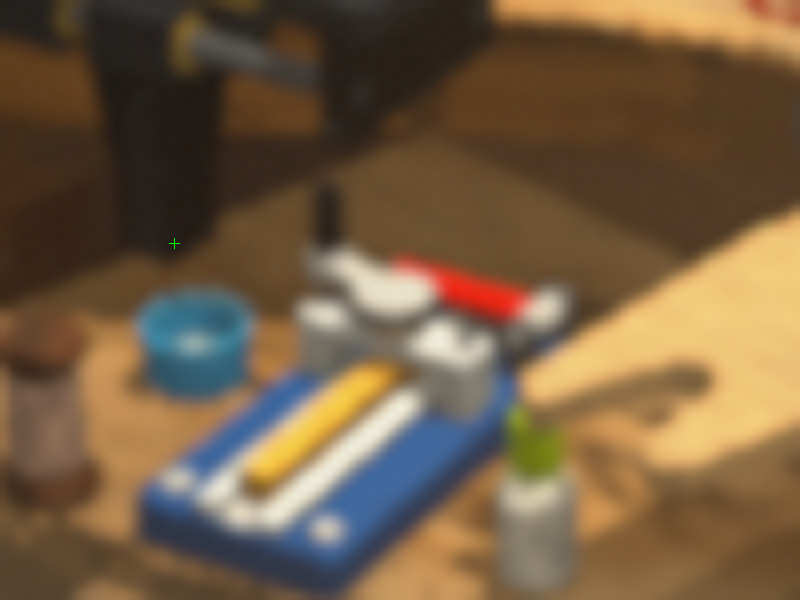

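Request:
carry_out([
  [[0,20,1],[0,0,0]],
  [[0,21,1],[0,0,0]],
  [[0,20,1],[0,0,0]],
  [[0,20,1],[0,0,0]],
  [[0,20,1],[0,0,0]],
  [[0,0,8],[0,0,0]],
  [[0,0,8],[0,0,0]],
  [[0,0,0],[0,0,0]],
])

```text
time_s: 11.6
tool_pos: [0.4649, 0.1135, 0.0294]
tool_rot: [-89.9, 0.2, -74.5]
force: [-0.1, 1.0, -0.0]
grip_width: 0.0007
```

```bash
python3 look.py h8
```

```text
11.7 [0.4635 0.1132 0.029 ] jig [ -0.6 -83.4  29. ] [-90.033    0.2584 -74.4767] F [-0.0944  0.5565 -0.4042] q [-38.0292   8.8271  22.7555 119.7543  -4.6341  52.2202 -87.1478]
```

View pics/h8_s.png

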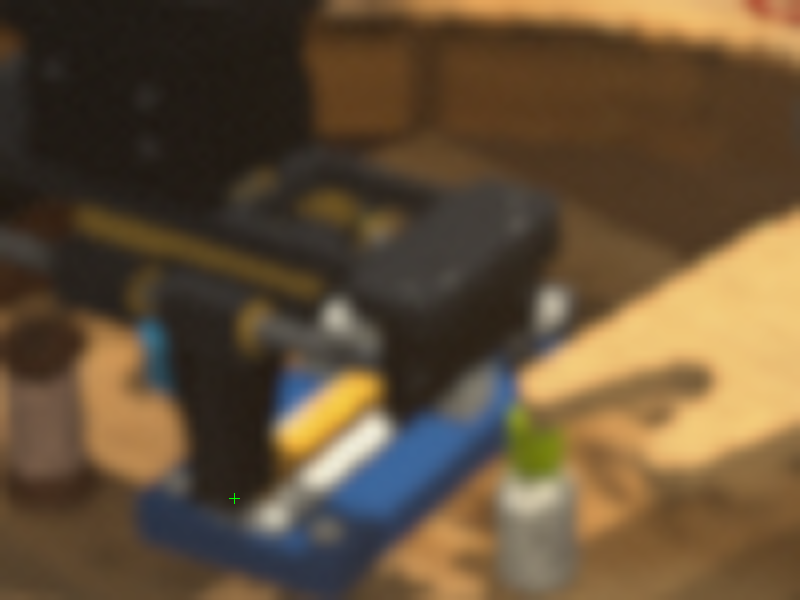

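Request:
carry_out([
  [[0,3,0],[0,0,0]],
  [[0,0,4],[0,0,0]],
  [[0,0,4],[0,0,0]],
  [[0,0,4],[0,0,0]],
  [[0,0,4],[0,0,0]],
  [[0,0,3],[0,0,0]],
  [[0,0,3],[0,0,0]],
  [[0,0,0],[0,0,0]],
])

```text
time_s: 12.5
tool_pos: [0.4841, 0.119, 0.025]
tool_rot: [-90.1, 0.2, -74.5]
force: [0.1, -0.0, -0.5]
grip_width: 0.0002
```

```bash
python3 look.py h9
```

```text
12.6 [0.484  0.1189 0.025 ] jig [ -0.6 -62.1  25. ] [-90.1008   0.2421 -74.4846] F [0.2227 0.0472 0.1962] q [-37.4761  11.7783  22.6691 117.0589  -6.0119  52.3054 -86.029 ]
```

View pics/h9_s.png

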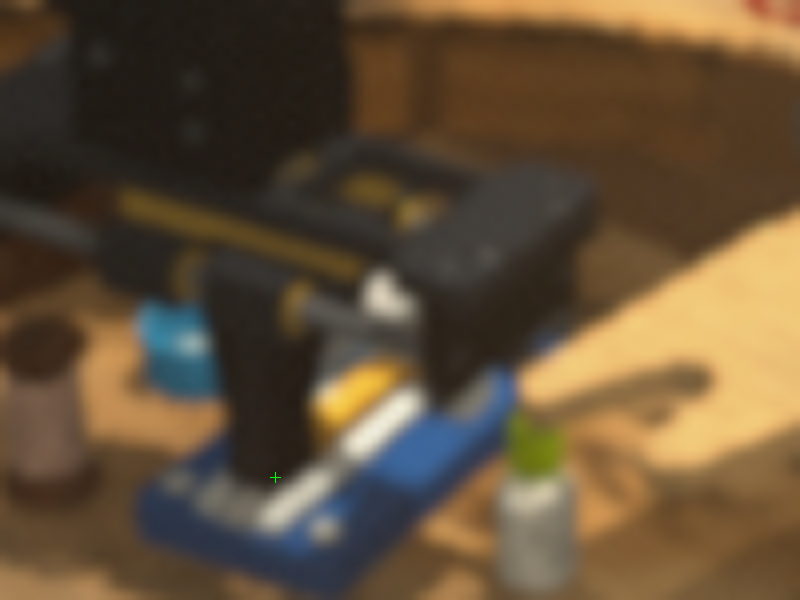

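Request:
carry_out([
  [[0,0,2],[0,0,0]],
  [[0,0,2],[0,0,0]],
  [[0,0,1],[0,0,0]],
  [[0,0,0],[0,0,0]],
])

```text
time_s: 13.0
tool_pos: [0.4884, 0.1202, 0.0249]
tool_rot: [-90.2, 0.2, -74.5]
force: [-1.2, -0.4, 0.5]
grip_width: 0.0005
```

Request:
carry_out([
  [[0,0,1],[0,0,0]],
  [[0,0,1],[0,0,0]],
  [[0,0,0],[0,0,0]],
])

```text
time_s: 13.3
tool_pos: [0.4904, 0.1207, 0.0249]
tool_rot: [-90.1, 0.2, -74.5]
force: [-1.3, 0.5, 0.7]
grip_width: 0.0005
```

Request:
carry_out([
  [[0,0,1],[0,0,0]],
  [[0,0,0],[0,0,0]],
])

```text
time_s: 13.5
tool_pos: [0.4912, 0.1209, 0.0249]
tool_rot: [-90.2, 0.2, -74.5]
force: [-0.6, -0.7, 1.1]
grip_width: 0.0003
```

Request:
carry_out([
  [[0,0,1],[0,0,0]],
  [[0,0,0],[0,0,0]],
])

```text
time_s: 13.7
tool_pos: [0.4915, 0.121, 0.0248]
tool_rot: [-90.2, 0.3, -74.5]
force: [-4.1, -0.6, 3.1]
grip_width: -0.0002
```

Request:
carry_out([
  [[0,0,1],[0,0,0]],
  [[0,0,0],[0,0,0]],
])

```text
time_s: 13.9
tool_pos: [0.4917, 0.1211, 0.0246]
tool_rot: [-90.3, 0.3, -74.5]
force: [-7.0, -1.0, 3.9]
grip_width: 0.0005
```

Request:
carry_out([
  [[0,0,0],[0,0,0]],
  [[0,0,0],[0,0,0]],
  [[0,0,-6],[0,0,0]],
  [[0,0,-16],[0,0,0]],
  [[0,-30,-10],[0,0,0]],
  [[0,-35,-10],[0,0,0]],
  [[0,-35,-10],[0,0,0]],
  [[0,0,0],[0,0,0]],
])

```text
time_s: 14.7
tool_pos: [0.4467, 0.1083, 0.13]
tool_rot: [-89.5, 0.4, -74.5]
force: [0.1, 0.0, 0.4]
grip_width: 0.0007
```

```bash
python3 look.py h10 x; python3 - <<'E'
from cell import env
from h import *
T=cam(env,"top");S=cam(env,"scene");p=np.load("jig.npy")
c,s=np.cos(p[2]),np.sin(p[2])
def J(X): d=X[:2]-p[:2]; return 1000*np.array([c*d[0]+s*d[1],-s*d[0]+c*d[1]])
for C,u in((T,(np.array([191,220])+.5)/5.4-.5+[160,145]),(S,(np.array([327,186])+.5)/8-.5+[200,140])):
    q=J(onz(C,u,.076)); v=q-[0,10]; print(q,np.hypot(*v),np.degrees(np.arctan2(v[1],v[0])),np.degrees(np.arctan2(v[1],v[0]))%360-110)
b=env.read_camera("scene");B=crop(b,200,140,100,75,8).copy()
def dr(P,col):
    uv=(proj(S,jw(p,P))-[200,140]+.5)*8-.5; cv2.polylines(B,[np.int32(uv*8)],False,col,1,cv2.LINE_AA,3)
for a in(1.0,1.3,1.6):
    t=np.radians(110)+a; dr([[32*np.cos(t),10+32*np.sin(t),54],[32*np.cos(t),10+32*np.sin(t),78]],(0,255,0))
dr([[-6,-45,30],[6,-45,30],[6,-45,18]],(0,0,255))
cv2.imwrite("pics/j.png",B)
E
```

```text
14.8 [0.4446 0.1078 0.1261] jig [  -0.5 -103.1  126.1] [-89.9032   0.3073 -74.4777] F [-0.1326  0.2338  1.3401] q [-39.6492  -1.6543  22.76   117.19     0.372   64.2319 -91.5366]
[-30.5621  21.8698] 32.786202304272734 158.77465047735916 48.77465047735916
[-37.5305  23.9805] 40.04987298307416 159.56917415246014 49.569174152460135
```

View pics/j.png

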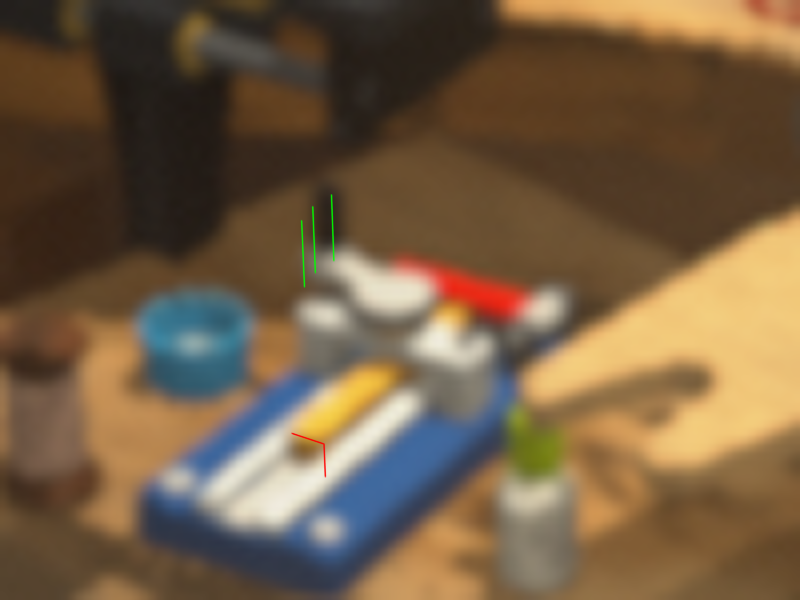

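View pics/h10_t.png

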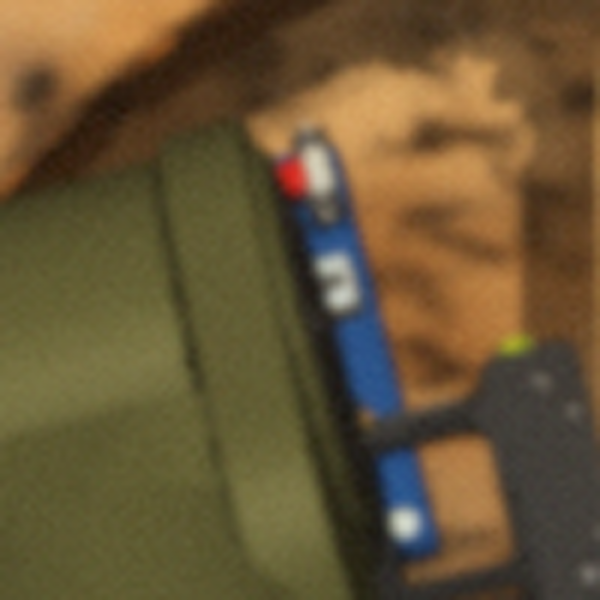

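```bash
python3 - <<'E'
from cell import env
from h import *
p=np.load("jig.npy"); P,R=cur(env.get_obs())
ph=np.radians(159.5)
P,R=plan(P,R,jp(p,[32*np.cos(ph),10+32*np.sin(ph),130]),rot(-4.8,0),10)
E
```

```text
total rotvec [ -0.111  -69.6787  -0.2723]
[[[-3,-1,13],[-0.0,-7.0,-0.0]],[[-1,0,12],[-0.0,-7.0,-0.0]],[[0,-1,13],[-0.0,-7.0,-0.0]],[[1,0,13],[-0.0,-7.0,-0.0]],[[4,-1,12],[-0.0,-7.0,-0.0]],[[4,0,12],[-0.0,-7.0,-0.0]],[[7,-1,12],[-0.0,-7.0,-0.0]],[[7,0,10],[-0.0,-7.0,-0.0]],[[9,-1,10],[-0.0,-7.0,-0.0]],[[9,0,8],[-0.0,-7.0,-0.0]]]
ends [0.5558 0.1698 0.13  ] [-89.7674   0.1491  -4.4785]
```

Request:
carry_out([
  [[-3,-1,13],[0,-7,0]],
  [[-1,0,12],[0,-7,0]],
  [[0,-1,13],[0,-7,0]],
  [[1,0,13],[0,-7,0]],
  [[4,-1,12],[0,-7,0]],
  [[4,0,12],[0,-7,0]],
  [[7,-1,12],[0,-7,0]],
  [[7,0,10],[0,-7,0]],
  [[9,-1,10],[0,-7,0]],
  [[9,0,8],[0,-7,0]],
  [[0,0,0],[0,0,0]],
], jaw=0.45, squeeze=8)

```text
time_s: 15.95
tool_pos: [0.5558, 0.1701, 0.1278]
tool_rot: [-89.9, 0.3, -4.4]
force: [0.6, -0.4, -0.2]
grip_width: 0.0391
```

```bash
python3 look.py k1;  python3 - <<'E'
from cell import env
from h import *
p=np.load("jig.npy"); P,R=cur(env.get_obs())
ph=np.radians(159.5)
P,R=plan(P,R,jp(p,[32*np.cos(ph),10+32*np.sin(ph),68]),rot(-4.8,0),4)
E
```

```text
16.05 [0.5547 0.1691 0.1282] jig [-29.7  19.6 128.2] [-89.9176   0.3544  -4.6567] F [-0.309  -0.3696  0.7179] q [-36.0249  14.0696  19.1543 100.5806  -5.2189  66.4859 -19.9505]
total rotvec [-0.082   0.1431 -0.3545]
[[[0,15,0],[-0.0,0.0,-0.1]],[[1,15,0],[-0.0,0.0,-0.1]],[[0,15,1],[-0.0,0.0,-0.1]],[[1,15,0],[-0.0,0.0,-0.1]]]
ends [0.5566 0.17   0.0682] [-89.9176  -0.0456  -4.6572]
```

View pics/k1_s.png

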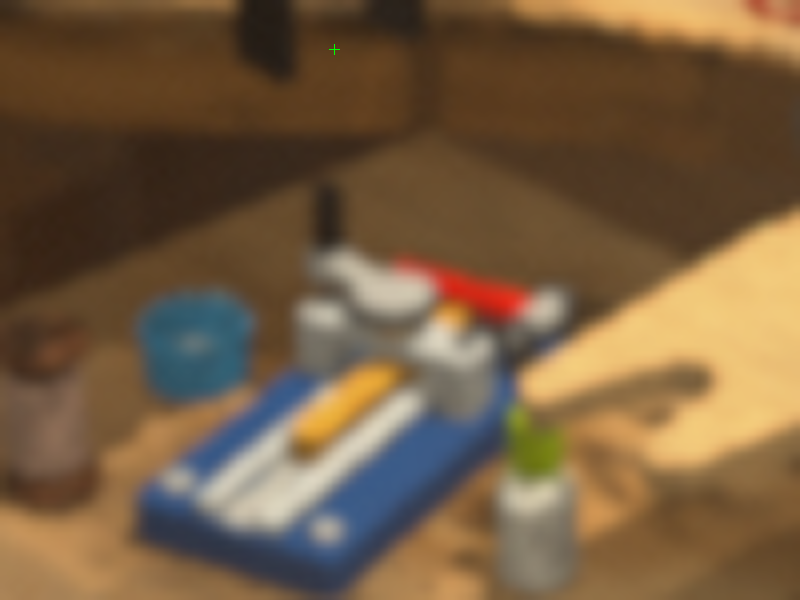

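Request:
carry_out([
  [[0,15,0],[0,0,0]],
  [[1,15,0],[0,0,0]],
  [[0,15,1],[0,0,0]],
  [[1,15,0],[0,0,0]],
  [[0,0,0],[0,0,0]],
])

```text
time_s: 16.55
tool_pos: [0.5551, 0.1699, 0.0665]
tool_rot: [-90.0, 0.5, -4.5]
force: [-0.7, -0.8, 0.6]
grip_width: 0.0391
```

```bash
python3 look.py k2
```

```text
16.65 [0.557  0.1704 0.0692] jig [-30.5  22.1  69.2] [-89.8573   0.2822  -4.4919] F [-0.0471 -0.8025 -0.5009] q [-35.4171  17.8196  18.6737 103.4087  -6.7693  60.0374 -18.6599]
```

View pics/k2_s.png

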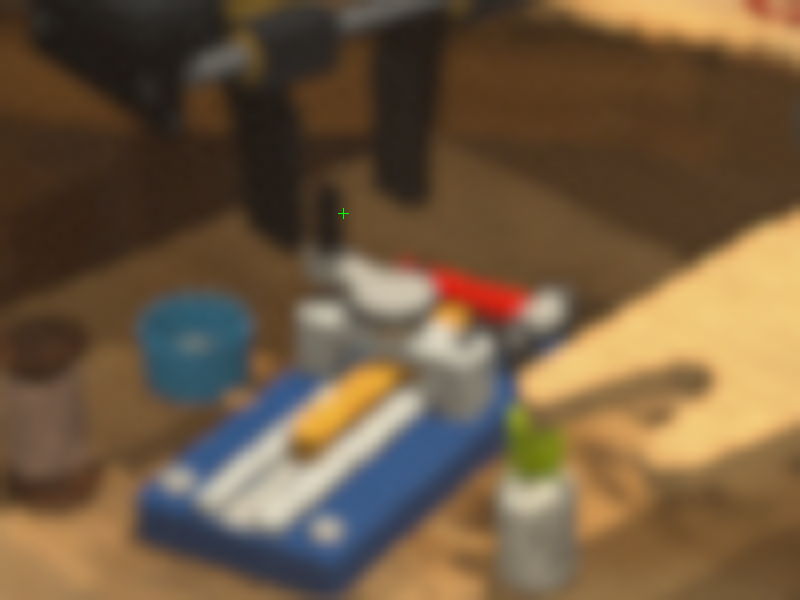

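Request:
carry_out([
  [[0,0,2],[0,0,0]],
  [[0,0,0],[0,0,0]],
  [[0,0,0],[0,0,0]],
  [[0,0,0],[0,0,0]],
  [[0,0,0],[0,0,0]],
  [[0,0,0],[0,0,0]],
], jaw=0, squeeze=8)

```text
time_s: 17.25
tool_pos: [0.5571, 0.1731, 0.0701]
tool_rot: [-89.8, 0.3, -4.5]
force: [-1.6, 1.3, 2.1]
grip_width: 0.0091
```

```bash
python3 look.py k3; python3 -c "
from cell import env;print(env.get_obs()['grip_width'])"
```

```text
17.35 [0.5573 0.1731 0.0701] jig [-32.9  23.1  70.1] [-89.7863   0.245   -4.4701] F [-2.379   1.0733  2.6532] q [-35.549   17.8277  18.6017 103.2771  -6.8045  60.0938 -18.8344]
0.009228370099469833
```

View pics/k3_s.png

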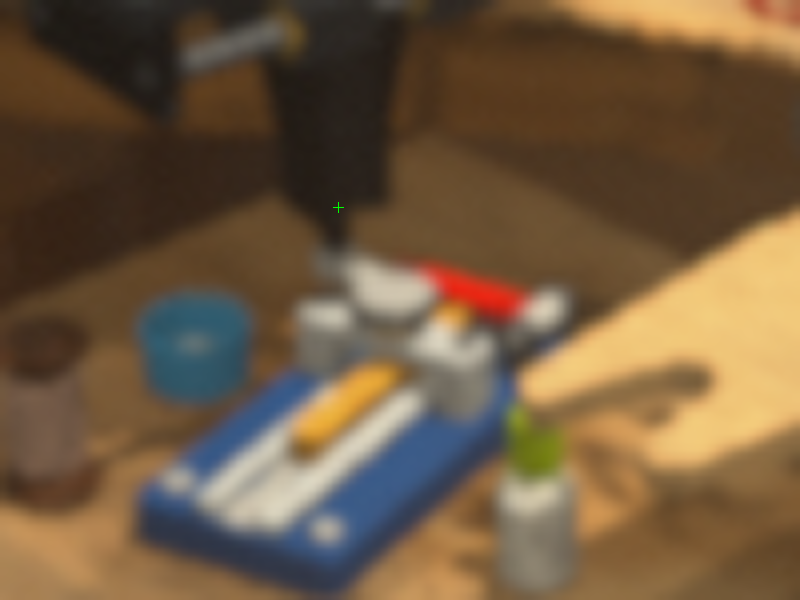

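Request:
carry_out([
  [[2.8,0,-0.1],[0,5,0]],
  [[2.8,0,-0.1],[0,5,0]],
  [[2.8,0,-0.1],[0,5,0]],
  [[2.8,0,-0.1],[0,5,0]],
  [[2.8,0,-0.1],[0,5,0]],
  [[2.8,0,-0.1],[0,5,0]],
  [[2.8,0,-0.1],[0,5,0]],
  [[0,0,0],[0,0,0]],
])

```text
time_s: 18.15
tool_pos: [0.5754, 0.165, 0.07]
tool_rot: [-90.0, 0.3, -39.5]
force: [-2.6, -0.1, 4.7]
grip_width: 0.0092
```

```bash
python3 look.py k4
```

```text
18.25 [0.5754 0.1651 0.07  ] jig [-20.3  38.4  70. ] [-90.0134   0.2721 -39.3772] F [-2.8153 -0.0261  4.9677] q [-38.7526  20.0996  24.3653 101.2642  -9.5934  60.8135 -50.3533]
```

View pics/k4_s.png

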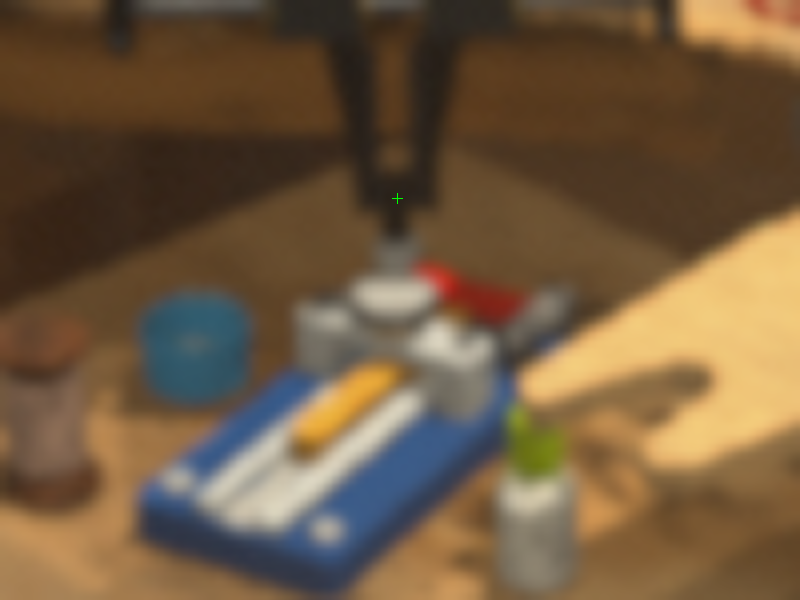

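Request:
carry_out([
  [[2.3,0,-0.1],[0,4,0]],
  [[2.3,0,-0.1],[0,4,0]],
  [[2.3,0,-0.1],[0,4,0]],
  [[0,0,0],[0,0,0]],
])

```text
time_s: 18.65
tool_pos: [0.5794, 0.1608, 0.0699]
tool_rot: [-90.1, 0.4, -51.5]
force: [-5.1, -0.9, 6.5]
grip_width: 0.0092
```

Request:
carry_out([
  [[1.2,0,0],[0,2,0]],
  [[0,0,0],[0,0,0]],
])

```text
time_s: 18.85
tool_pos: [0.5794, 0.1607, 0.0699]
tool_rot: [-90.2, 0.4, -53.4]
force: [-6.2, 2.2, 7.0]
grip_width: 0.0093
```

Request:
carry_out([
  [[1.2,0,0],[0,2,0]],
  [[0,0,0],[0,0,0]],
])

```text
time_s: 19.05
tool_pos: [0.5794, 0.1606, 0.0698]
tool_rot: [-90.2, 0.5, -55.3]
force: [-7.8, 2.0, 7.5]
grip_width: 0.0091
```

Request:
carry_out([
  [[1,0,0],[0,0,0]],
  [[0,0,0],[0,0,0]],
  [[0,0,0],[0,0,0]],
])

```text
time_s: 19.35
tool_pos: [0.5795, 0.1606, 0.0698]
tool_rot: [-90.2, 0.6, -55.2]
force: [-9.8, 2.8, 7.5]
grip_width: 0.0089
```

```bash
python3 look.py k5; cat > ang.py <<'E'
from cell import env
from h import *
P,R=cur(env.get_obs()); A=np.array([.5534,.1420]); v=P[:2]-A
print("r",np.hypot(*v)*1000,"screw",np.arctan2(v[1],v[0])-np.radians(35.7),"yaw",R.as_euler('xyz',degrees=True)[2])
E
python3 ang.py
```

```text
19.45 [0.5795 0.1606 0.0698] jig [-14.9  41.1  69.8] [-90.2221   0.5915 -55.2507] F [-7.8433  3.204   9.4382] q [-40.1281  20.9351  27.0544 100.7347 -11.2215  61.3373 -64.3704]
r 32.01121946202511 screw -0.0045629084840503875 yaw -55.250654995501144
```

View pics/k5_s.png

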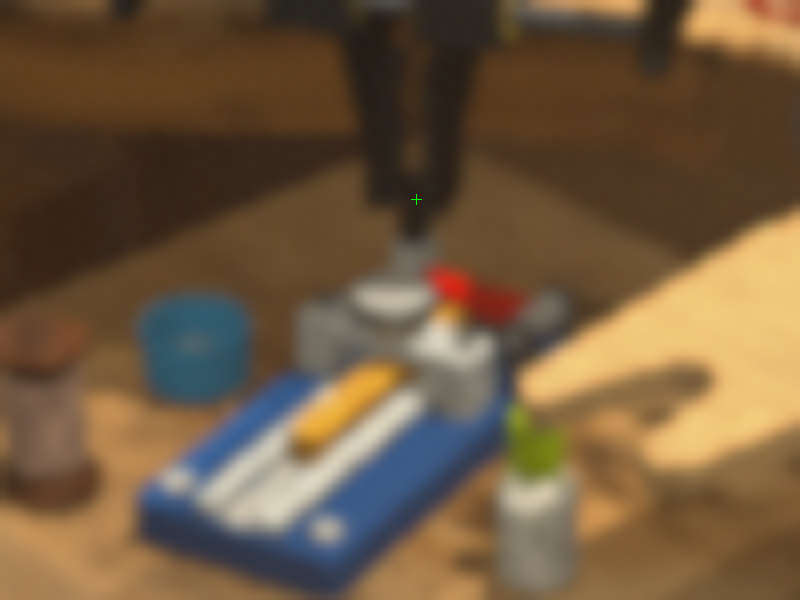

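Request:
carry_out([
  [[-2.8,0,-0.1],[0,-5,0]],
  [[-2.8,0,-0.1],[0,-5,0]],
  [[-2.8,0,-0.1],[0,-5,0]],
  [[-2.8,0,-0.1],[0,-5,0]],
  [[-2.8,0,-0.1],[0,-5,0]],
  [[-2.8,0,-0.1],[0,-5,0]],
  [[-2.8,0,-0.1],[0,-5,0]],
  [[-2.8,0,-0.1],[0,-5,0]],
  [[-2.8,0,-0.1],[0,-5,0]],
  [[-2.8,0,-0.1],[0,-5,0]],
  [[0,0,0],[0,0,0]],
])

```text
time_s: 20.55
tool_pos: [0.5597, 0.1729, 0.0701]
tool_rot: [-89.7, 0.1, -5.3]
force: [1.2, 2.1, 1.1]
grip_width: 0.0093
```

```bash
python3 look.py k6; python3 ang.py
```

```text
20.65 [0.5597 0.1728 0.0701] jig [-32.1  25.3  70.1] [-89.7275   0.138   -5.5163] F [0.8016 1.906  1.3287] q [-35.4544  17.9913  18.6447 103.0782  -6.8985  60.0184 -19.7173]
r 31.471725637675785 screw 0.7471992964331122 yaw -5.516285239046144
```

View pics/k6_s.png

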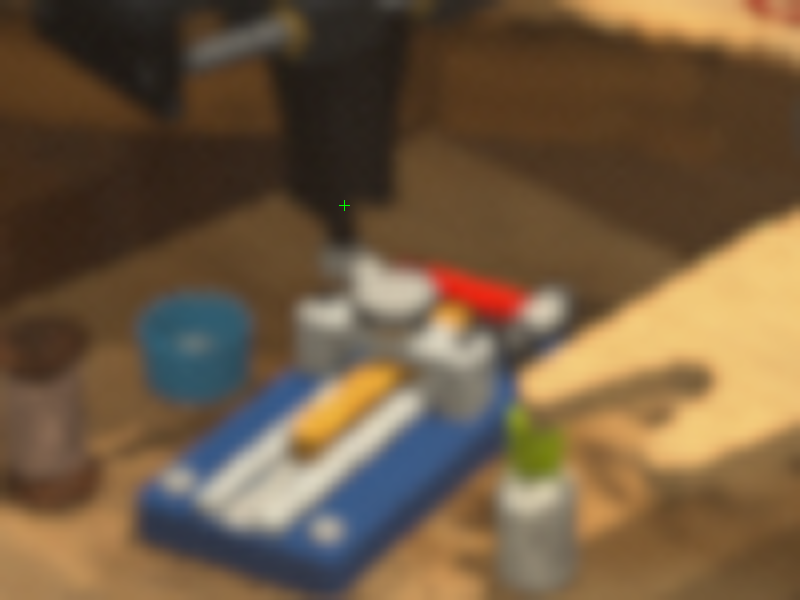

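Request:
carry_out([
  [[-2.8,0,-0.1],[0,-5,0]],
  [[-2.8,0,-0.1],[0,-5,0]],
  [[-2.8,0,-0.1],[0,-5,0]],
  [[-2.8,0,-0.1],[0,-5,0]],
  [[-2.8,0,-0.1],[0,-5,0]],
  [[-2.8,0,-0.1],[0,-5,0]],
  [[-2.8,0,-0.1],[0,-5,0]],
  [[-2.8,0,-0.1],[0,-5,0]],
  [[-2.8,0,-0.1],[0,-4,0]],
  [[0,0,0],[0,0,0]],
])

```text
time_s: 21.65
tool_pos: [0.5351, 0.1668, 0.0701]
tool_rot: [-89.6, -0.1, 38.6]
force: [-1.4, 5.0, 1.7]
grip_width: 0.0097
```

```bash
python3 look.py k7; python3 ang.py
```

```text
21.75 [0.5351 0.1668 0.0701] jig [-32.9   0.   70.1] [-89.5997  -0.0321  38.5121] F [-1.062   4.8065  1.8953] q [-30.6873  14.9057  12.4254 106.3656  -4.1443  59.2347  21.9734]
r 30.827681235157133 screw 1.5833346974845262 yaw 38.51212577578688
```

View pics/k7_s.png

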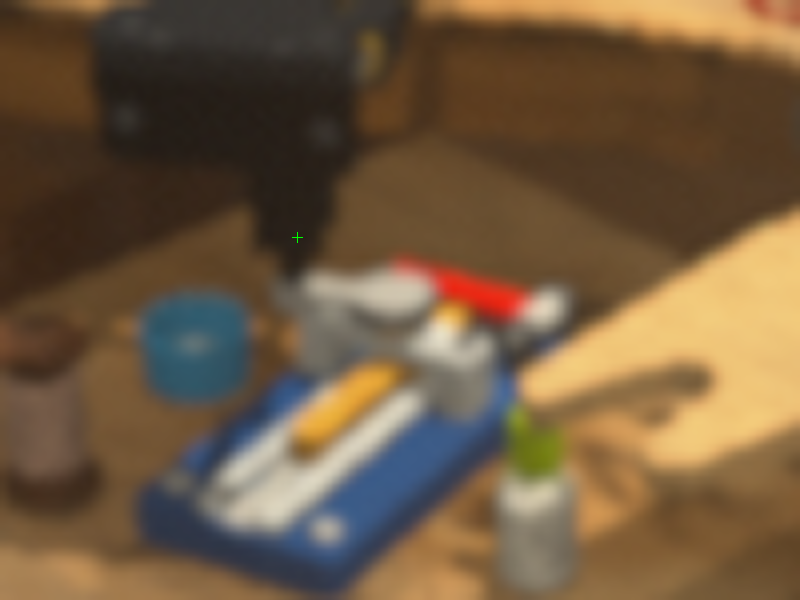

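Request:
carry_out([
  [[0,0,0],[0,0,0]],
  [[0,0,0],[0,0,0]],
  [[0,0,0],[0,0,0]],
  [[0,0,0],[0,0,0]],
  [[0,-15,0],[0,0,0]],
  [[0,-30,0],[0,0,0]],
  [[0,-40,0],[0,0,0]],
  [[-30,-20,0],[0,0,0]],
  [[-40,0,0],[0,0,0]],
  [[-40,0,0],[0,0,0]],
  [[0,0,0],[0,0,0]],
], jaw=0.45)

```text
time_s: 22.85
tool_pos: [0.4468, 0.0924, 0.1759]
tool_rot: [-89.7, 0.1, 38.3]
force: [0.9, 0.2, -0.3]
grip_width: 0.0391
```

```bash
python3 look.py k8 x; python3 - <<'E'
from cell import env
from h import *
S=cam(env,"scene");p=np.load("jig.npy")
p=np.array([p[0]-.0,p[1]+.0042,p[2]]) # corrected by screw contact
b=env.read_camera("scene");B=crop(b,200,140,100,75,8).copy()
def dr(P,col):
    uv=(proj(S,jw(p,P))-[200,140]+.5)*8-.5; cv2.polylines(B,[np.int32(uv*8)],False,col,1,cv2.LINE_AA,3)
for a in(1.32,1.57,1.82):
    t=np.radians(110)+a; dr([[32*np.cos(t),10+32*np.sin(t),54],[32*np.cos(t),10+32*np.sin(t),78]],(0,255,0))
dr([[-6,-45,30],[6,-45,30],[6,-45,18]],(0,0,255))
dr([[29,45,35],[-27,45,35],[-27,57,35],[29,57,35]],(255,255,0))
cv2.imwrite("pics/l.png",B)
E
```

```text
22.95 [0.45   0.0956 0.1764] jig [  12.7 -101.2  176.4] [-89.7273  -0.1114  38.4421] F [-0.6009  0.3243  0.8717] q [-29.6252  -3.5826  14.085  112.9649   0.6118  70.5147  22.6716]
```

View pics/l.png

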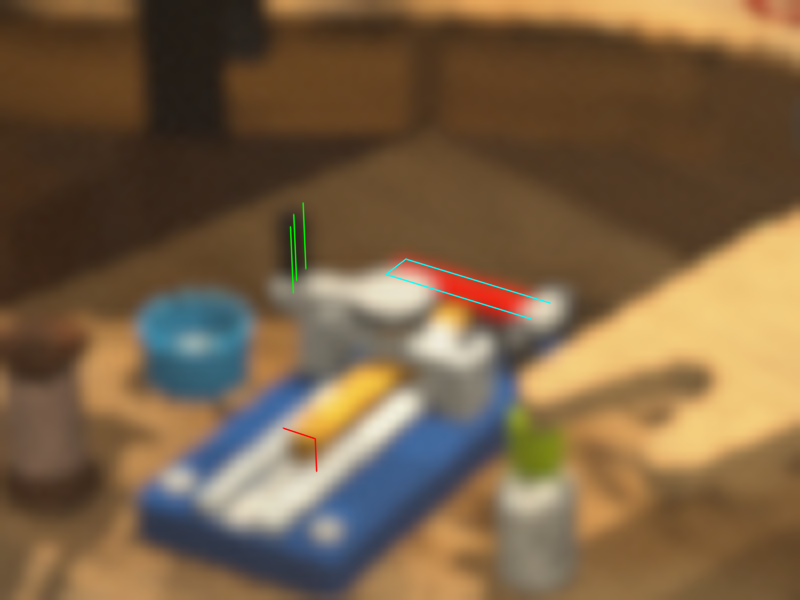

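View pics/k8_t.png

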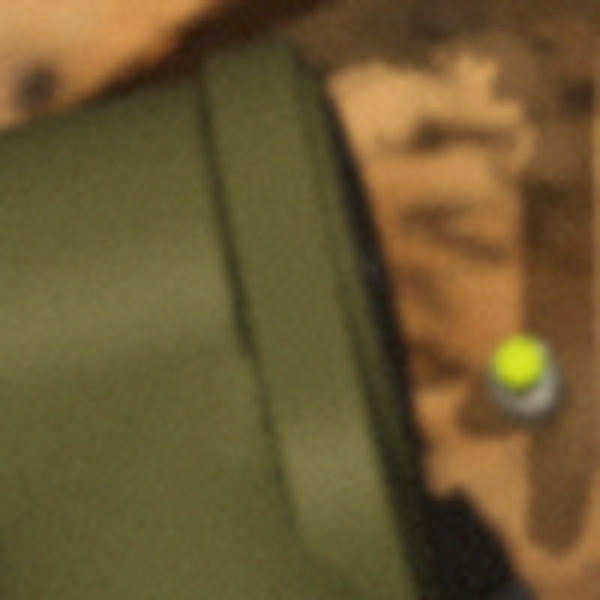

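Request:
carry_out([
  [[5,-5,40],[0,0,0]],
  [[5,-5,40],[0,0,0]],
  [[5,-5,40],[0,0,0]],
  [[5,-5,40],[0,0,0]],
  [[5,-5,40],[0,0,0]],
  [[8,-5,40],[0,0,0]],
  [[8,0,40],[0,0,0]],
  [[8,0,40],[0,0,0]],
  [[8,0,40],[0,0,0]],
  [[0,0,40],[0,0,0]],
  [[0,0,40],[0,0,0]],
  [[0,0,0],[0,0,0]],
])

```text
time_s: 24.2
tool_pos: [0.2145, 0.4812, 0.2072]
tool_rot: [-89.5, 0.1, 39.1]
force: [-0.0, 0.2, 0.1]
grip_width: 0.0392
```

```bash
python3 - <<'E'
from cell import env
from h import *
T=cam(env,"top");p=np.load("jig.npy")
b=env.read_camera("top");o=env.get_obs();print(o['time_s'],o['tool_pos'])
B=crop(b,170,150,85,85,7).copy();B2=B.copy()
for dy,col in((0,(0,255,0)),(.0042,(0,0,255))):
  q=np.array([p[0],p[1]+dy,p[2]])
  def dr(P):
    uv=(proj(T,jw(q,P))-[170,150]+.5)*7-.5; cv2.polylines(B,[np.int32(uv*8)],False,col,1,cv2.LINE_AA,3)
  for a in(1.57,):
    t=np.radians(110)+a; dr([[0,10,54],[32*np.cos(t),10+32*np.sin(t),54],[32*np.cos(t),10+32*np.sin(t),78]])
  dr([[-6,1,30],[-6,-45,30],[6,-45,30],[6,1,30]])
  dr([[29,45,35],[-27,45,35],[-27,57,35],[29,57,35]])
cv2.imwrite("pics/m.png",B);cv2.imwrite("pics/m0.png",B2)
E
```

```text
24.25 [0.2175 0.4787 0.207 ]
```

View pics/m.png

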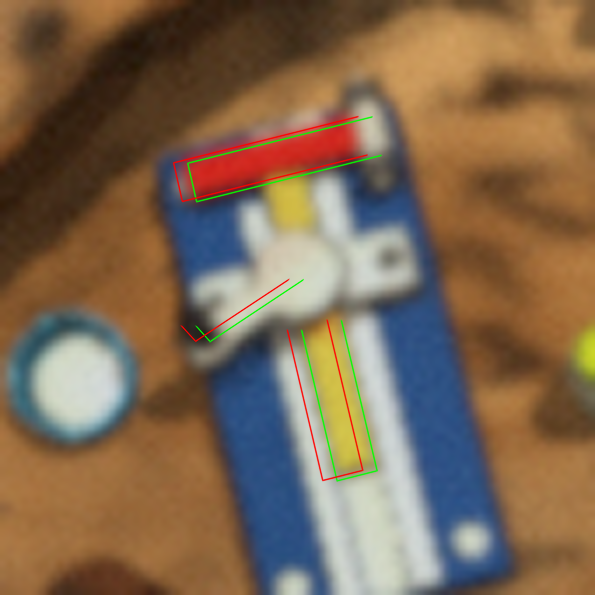

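View pics/m0.png

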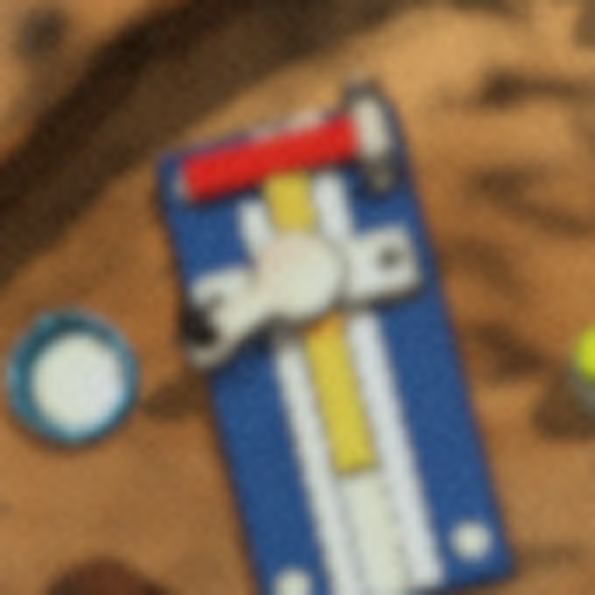

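```bash
python3 -c "
from cell import env
print(env.sign_off())"
```

```text
the job is handed in; nothing more can be done
None
```

I set up the jig as asked and handed it in at about 24 s of the 58 s allowed. The sign-off gives no verdict.

- **Stop:** I pushed the red stop over from upright, then pressed it down with the gripper tilted. It came up hard at the height expected for fully down, with about 29 N on the tool. In the last pictures from both cameras it lies along its modelled lowered position.
- **Bar:** I pushed the bar by its tail until the tool stopped advancing and the force rose to about 7 N. That was where the tail should be when the bar touches the stop. The last top picture shows the bar's end at the stop.
- **Thumbscrew:** I gripped the peg and turned it clockwise until it stopped moving, with about 6 N or more resisting and the tool's position unchanged. I then backed it off to about 1.58 rad, judging from the tool position relative to that stop. In the last top picture the crank agrees to within a few degrees.
- **Bottle, dish and reel:** they look undisturbed in the pictures. The arm was well clear with the gripper open at hand-in.

Three readings disagreed slightly:
- **Jig position:** my first camera fit put it 3–4 mm too far to the robot's right compared with what touching the peg and the scene camera showed. I used the contact readings for the final screw angle.
- **Bar tail:** in the last top picture it appears 1–2 mm closer to the stop than the model, within camera error.
- **Bottoming:** while I held the screw at its stop, the tool also read an unexplained upward force of about 7–9 N.

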